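Move the filled bottles to the carrier in reverse order

ROBOT

A 7-joint arm with a two-finger parallel gripper is mounted at the origin on the work surface. World frame = base frame: x ahead of the robot, y to its left, z up, the work surface at z = 0. Lengths are in m, angles in rad, forces in N, time in s.
With the tool pointing down it reaches from about 0.35 to 0.9 m from the base axis. Payload 8.1 kg.
Tool frame: the origin (TCP) lies on the centre line of the jaws, within the pads' length; the fingertips stand arm.tip_extent ahead of it and the grasp point (between the pads) lies 3 mm ahead of it (arm.tip_extent is the distance from the TCP to the fingertips, in m); y points along the fingers, z is the direction in which the jaws open and shut, and the axes are right-handed (so a half turn about y gives the same grasp; the last joint's range is limited). The gripper opens to 92 mm and grips with 3 to 60 N. Pads are 19 mm wide; open, the fingers measure 130 mm over their backs; the gripper's body (75 mm by 190 mm) begins 47 mm behind the grasp point.
Start: joints at [1.172, 0.434, 0.025, 1.573, -0.012, 1.134, -0.075], TCP at [0.182, -0.598, 0.249] pointing down, gripper open.
Joint ranges: [-2.62, 2.62], [-0.44, 2.09], [-1.27, 1.32], [0.08, 2.57], [-1.32, 4.46], [0.12, 2], [-2.74, 2.74]. Speed limits (rad/s): [2.22, 2.22, 3.01, 3.01, 3.14, 3.14, 3.14].

INTERFACE

Orientations are given as a rotation vector (axis times angle).
In Python, from cell import observe, get_image, sign_off, boxes_of, place_of, arm gives the robot as it stands.
- The arm moves only by the tool arm_command, never from a script. Its argument "plan" is a list of rows, each a list of 2 entries, a list of its own where there are three numbers: the shift along the tool's x, y, z in m, then the turn, a rotation vector about the tool's x, y, z in degrees. In form: [[[tx, ty, tz], [ax, ay, az]], ...]. A call has 1 to 5 rows; each row is the pose to reach, as a shift and turn from the pose commanded when the call began, along the tool's axes at that moment; what a row does not reach only later rows make up. A row lasts 1/10 s, in which the tool goes at most 50 mm and 8.59 degrees, less where a joint would pass 70% of its speed; a pose out of reach is approached as far as the arm can. A call with a gripper value outside its range is refused whole. "fingers" is the closure, from -1 (fully open) to 1 (shut), set as the call begins (left out, the last holds). The fingers move at their own pace and stop on an object; "squeeze" is the grip in N (left out, the last holds). Time passes only in rows, so rows that repeat a pose let the fingers close. It gives the time, the measured TCP pose, the force and the opening at its end, in the units of the state.
- observe(): the state, without advancing time (a new reading comes with each control period).
- get_image(name): name is "scene" or "side" or "wrist"; returns a dict with "color" (480x640x3 uint8, red, green, blue), "camera_matrix" (3x3 intrinsics, pixels), "world_to_cam" (4x4, takes a point from world to camera coordinates); the wrist camera has in their place "mount" (4x4, takes a point from camera to tool coordinates, whose origin is the TCP and whose axes are the tool frame's). Camera axes: x right, y up, looking along -z (the intrinsics and any distortion apply to the point x, -y, -z); pixel columns grow to the right and rows downward; lengths in m; the calibration is good to about 2 mm. A picture is of the moment at which its call begins: read the wrist's pose just before it. There is no depth.
- sign_off(): hands the job in, once; it reports no verdict.
Trained networks look in a picture, given as the dict that the camera call returned (one of the last four; its "shot" number tells which), for a name from the list of things; names that differ only in an ending like _2 or _b are one class to them, and where a whole thing is asked for, a point or a joint stands for the part that bears it (a point fixed in the world has none). Each returns a list of dicts, best first, with "confidence" (0 to 1); they miss things now and then, are a little off and sometimes report something else, mostly with a low value. They report only what shows in the picture. A call takes as long as a camera call. They do not tell look-alikes from the thing itself.
- boxes_of(picture, thing): "point" ([column, row] in pixels, amid what is visible of it).
- place_of(picture, thing): "point" ([column, row] in pixels: a listed point, or the origin of a listed thing).
The state is a dict: "clock": time; "joints": joint angles; "dq": joint speeds; "joint_efforts": joint torques, N m; "position": TCP position; "ee_rot": TCP orientation; "force": force on the tool from outside, world axes, zero at the start; "ft_torque": the same for the moment, N m; "width": opening from 0.0 (shut) to 1.0 (fully open).
Only numpy, scipy, OpenCV 4.12 (cv2) and the standard library are available. Lean on these libraries where they do the work, as an engineer would, in place of code of your own. Each camera call takes 0.05 s, during which the arm holds its last target.

TASK

Move the four filled containers from the wooden filling stand into the cardboard carrier, one to a compartment and in reverse order: seen from the robot, the one that stands at the left end of the stand goes into the right-hand end compartment, the next one beside it, and so on, because the carrier is emptied from its other side. Keep every container upright, set it down on the compartment's floor without dropping it, and let go of it.

Things in the scene. Friction and masses are not known exactly. Their poses are not given: they have to be found in the camera images.
- round_mid (a point): round bottle, white plastic with small grey cap: cylindrical body 42 mm in diameter, straight up to 70 mm, then tapering to a 24 mm cap, 100 mm tall in all, 0.11 to 0.21 kg. Point at its centre, half-way up on its own axis (z up).
- square_mid (a point): square bottle, white plastic with grey cap: body 46 x 46 mm, 70 mm high, flat top, cap 26 mm across, 88 mm tall in all, 0.12 to 0.22 kg. x and y are square to its faces; it starts turned at most 0.15 rad from the stand. Point at its centre, half-way up on its own axis (z up).
- jar_mid (a point): squat jar, white plastic with a lid as wide as itself: body 53 mm in diameter up to 52 mm, grey lid 56 mm in diameter and 18 mm high above it, 70 mm tall in all, 0.12 to 0.24 kg. Point at its centre, half-way up on its own axis (z up).
- flask_mid (a point): flat flask, white plastic with small grey cap: body 32 mm thick along its x and 52 mm wide along its y (wide faces towards and away from the robot; turned at most 0.15 rad from the stand at the start), 76 mm high, flat top, cap 20 mm across, 96 mm tall in all, 0.10 to 0.20 kg. Point at its centre, half-way up on its own axis (z up).
- pad_round: round black rubber pad, 68 mm across and 6 mm thick, fixed on the stand; the round bottle stands on it at every start, centred within 3 mm. Origin: centre of its underside (12 mm above the table; bottles stand 18 mm above the table). It stays where it is and so keeps that bottle's starting place; the four pads look alike and lie in any order.
- pad_square: round black rubber pad, 68 mm across and 6 mm thick, fixed on the stand; the square bottle stands on it at every start, centred within 3 mm. Origin: centre of its underside (12 mm above the table; bottles stand 18 mm above the table). It stays where it is and so keeps that bottle's starting place; the four pads look alike and lie in any order.
- pad_jar: round black rubber pad, 68 mm across and 6 mm thick, fixed on the stand; the jar stands on it at every start, centred within 3 mm. Origin: centre of its underside (12 mm above the table; bottles stand 18 mm above the table). It stays where it is and so keeps that bottle's starting place; the four pads look alike and lie in any order.
- pad_flask: round black rubber pad, 68 mm across and 6 mm thick, fixed on the stand; the flask stands on it at every start, centred within 3 mm. Origin: centre of its underside (12 mm above the table; bottles stand 18 mm above the table). It stays where it is and so keeps that bottle's starting place; the four pads look alike and lie in any order.
- stand: filling stand, fixed: pale wooden board 90 x 336 x 12 mm carrying the four pads in a row along its y, at y = -120, -40, +40 and +120 mm, x = 0. Origin: centre of its underside, on the table; its +y end is the left end as seen from the robot (turned at most 0.25 rad).
- carrier: carrier, fixed: open cardboard tray 84 x 324 mm, 18 mm high, with 6 mm thick floor and 4 mm walls, divided into four compartments in a row along its y, with centres at y = -120, -40, +40 and +120 mm, x = 0, each 76 x 76 mm inside and 12 mm deep; empty at the start. Origin: centre of its underside, on the table; its +y end is the left end as seen from the robot (turned at most 0.25 rad).
Things that resemble listed ones, but are neither listed nor needed, are in the scene too. What is shaped like the part that bears square_mid but blue or yellow is not meant.

How it is judged:
By the outcome, as a careful person would: the job done as asked, in the order asked, and still so for the second after the job is handed in, with the robot touching nothing.
It also fails if it takes over 118 s, if anything falls off the work surface, if the arm or the gripper's body presses on something with over 40 N, if the wrist force passes 120 N, or if a joint passes its speed limit or range.

## Working session

There is one attempt and no reset: what is moved stays moved. The work goes in short steps, Python scripts to look and compute and a tool call to move; the robot and the scene stay as the last step left them, time stands still between calls to the robot, and variables do not carry over. Pictures are saved under pics/ and viewed, and the job is handed in when it is done.

Besides the shell and the picture viewer there is one more tool, called after ">>>" by a JSON object that holds its "name" and its "arguments", one argument or row to a line. arm_command: Moves the arm, as the interface text tells. Its arguments: {"type":"object","properties":{"plan":{"type":"array","items":{"type":"array"}},"fingers":{"type":"number"},"squeeze":{"type":"number"}},"required":["plan"]}

```bash
ls; mkdir -p pics
python3 - <<'E'
from cell import *
import cv2
print(observe()); print({k:getattr(arm,k) for k in dir(arm) if not k.startswith('_')})
for n in ("scene","side","wrist"):
    p=get_image(n); cv2.imwrite(f"pics/{n}0.png",p["color"][:,:,::-1]); print(n,p["camera_matrix"].tolist(),[ (k,p[k]) for k in p if k not in("color","camera_matrix")])
    for t in ["round_mid","square_mid","jar_mid","flask_mid","stand","carrier"]:
        print(t,[(round(d["confidence"],2),[round(float(x),1) for x in d["point"]]) for d in place_of(p,t)][:3])
E
```

```text
pics
{'clock': 0.0, 'joints': array([ 1.17239768,  0.43520529,  0.02494783,  1.57409157, -0.01160088,
        1.13398493, -0.07508733]), 'dq': array([-0.00079938,  0.00013625, -0.00124132, -0.00030293,  0.00112888,
        0.00033408,  0.00081487]), 'joint_efforts': array([ 1.52522152e-03, -6.67848802e+01,  9.85013992e-01, -3.14457893e+01,
       -6.07696990e-02,  4.30173066e-02,  2.08564888e-04]), 'position': array([ 0.18201524, -0.59741666,  0.24795778]), 'ee_rot': array([-0.30762917,  2.06413589, -2.06100138]), 'force': array([0.2108851 , 0.95363145, 0.76504473]), 'ft_torque': array([0.01387283, 0.02414782, 0.0192324 ]), 'width': 0.9975906830150768}
{'PlanningError': <class 'cell.PlanningError'>, 'tip_extent': 0.022}
scene [[468.20513205724825, 0.0, 318.4658127077086], [0.0, 468.20513205724825, 236.24656501672297], [0.0, 0.0, 1.0]] [('world_to_cam', array([[-0.66379578,  0.74755387,  0.02320287,  0.33731592],
       [-0.454056  , -0.42744632,  0.78174343,  0.16692065],
       [ 0.59431331,  0.50838259,  0.62316839, -1.23532212],
       [ 0.        ,  0.        ,  0.        ,  1.  
[... 819 characters left out ...]
75.2, 365.5])]
jar_mid [(0.59, [279.7, 274.3])]
flask_mid [(0.65, [251.1, 291.3])]
stand [(0.88, [236.7, 320.6])]
carrier [(0.93, [352.3, 188.9])]
wrist [[364.94811002362695, 0.0, 322.763995221204], [0.0, 364.94811002362695, 242.52397403609834], [0.0, 0.0, 1.0]] [('mount', array([[ 6.37963044e-04, -9.67852462e-01, -2.51517802e-01,
        -6.73428500e-02],
       [ 9.92655303e-04,  2.51518343e-01, -9.67852023e-01,
        -1.36681040e-01],
       [ 9.99999304e-01,  3.67783342e-04,  1.12120329e-03,
         7.08405357e-04],
       [ 0.00000000e+00,  0.00000000e+00,  0.00000000e+00,
         1.00000000e+00]])), ('shot', 3)]
round_mid []
square_mid []
jar_mid []
flask_mid []
stand []
carrier []
```

View pics/scene0.png

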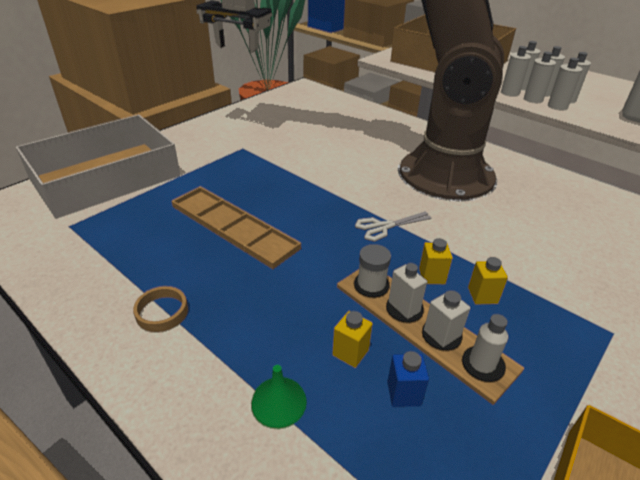

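View pics/side0.png

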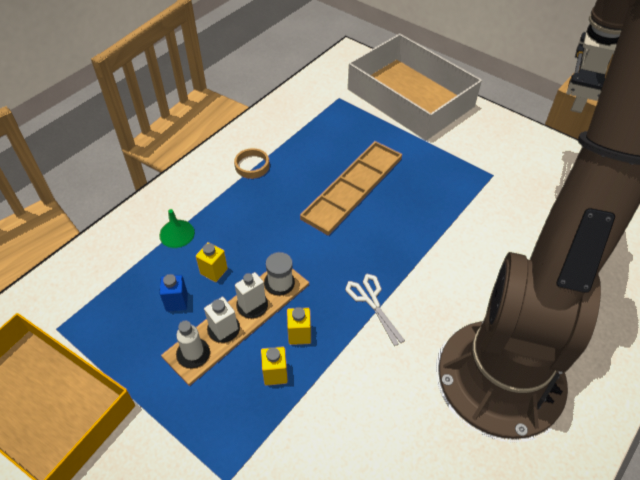

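View pics/wrist0.png

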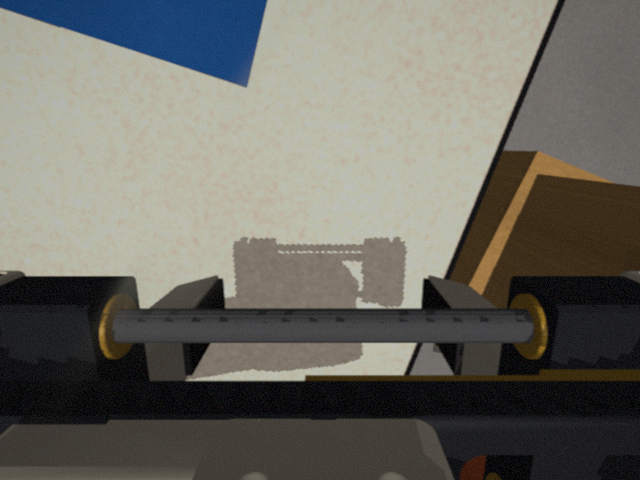

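```bash
cat > h.py <<'E'
import numpy as np, cv2
from cell import *
def ray(p,uv,W2C=None):
    K=p["camera_matrix"]; d=np.array([(uv[0]-K[0,2])/K[0,0],-(uv[1]-K[1,2])/K[1,1],-1.])
    W=p["world_to_cam"] if W2C is None else W2C
    R=W[:3,:3];t=W[:3,3]; return -R.T@t, R.T@d
def atz(p,uv,z):
    o,d=ray(p,uv); return o+d*(z-o[2])/d[2]
def proj(p,X):
    X=np.atleast_2d(X); W=p["world_to_cam"]; c=X@W[:3,:3].T+W[:3,3]; K=p["camera_matrix"]
    return np.c_[K[0,0]*c[:,0]/-c[:,2]+K[0,2], K[1,1]*-c[:,1]/-c[:,2]+K[1,2]]
def withpose(p,st):
    T=np.eye(4); T[:3,:3]=cv2.Rodrigues(np.array(st["ee_rot"]))[0]; T[:3,3]=st["position"]
    p["world_to_cam"]=np.linalg.inv(T@p["mount"]); return p
def save(p,name): cv2.imwrite("pics/"+name+".png",p["color"][:,:,::-1])
E
python3 - <<'E'
from h import *
P={n:get_image(n) for n in("scene","side")}
Z={"round_mid":.068,"square_mid":.062,"jar_mid":.053,"flask_mid":.066,"stand":0,"carrier":0,"pad_jar":.012}
for n,p in P.items():
    for t in Z:
        for d in place_of(p,t): print(n,t,round(d["confidence"],2),np.round(d["point"],0),atz(p,d["point"],Z[t]).round(4)[:2])
for n,b in (("scene",(330,220,530,410)),("side",(150,240,320,390)),("scene",(160,170,310,270)),("side",(290,130,410,240))):
    x0,y0,x1,y1=b; c=P[n]["color"][y0:y1,x0:x1,::-1]; s=4 if x1-x0<=200 else 3
    s=min(800/(x1-x0),600/(y1-y0)); c=cv2.resize(c,None,fx=s,fy=s,interpolation=cv2.INTER_CUBIC); cv2.imwrite(f"pics/z_{n}_{x0}.png",c); print(n,x0,s)
E
```

```text
scene round_mid 0.62 [489. 343.] [0.5128 0.3481]
scene round_mid 0.6 [233. 228.] [ 0.5916 -0.1533]
scene square_mid 0.75 [355. 336.] [0.6365 0.1877]
scene square_mid 0.7 [448. 313.] [0.4967 0.2704]
scene square_mid 0.66 [491. 283.] [0.3814 0.2908]
scene square_mid 0.6 [440. 257.] [0.3817 0.1898]
scene square_mid 0.57 [406. 375.] [0.6428 0.2856]
scene jar_mid 0.66 [375. 269.] [0.4831 0.1149]
scene flask_mid 0.76 [407. 290.] [0.5006 0.1934]
scene stand 0.57 [418. 329.] [0.5065 0.231 ]
scene carrier 0.58 [234. 229.] [ 0.5392 -0.221 ]
scene pad_jar 0.64 [369. 286.] [0.4902 0.1117]
scene pad_jar 0.36 [440. 335.] [0.5031 0.2696]
side square_mid 0.94 [218. 311.] [0.5098 0.2645]
side square_mid 0.85 [176. 290.] [0.6148 0.2839]
side square_mid 0.79 [213. 260.] [0.6094 0.1805]
side square_mid 0.67 [277. 364.] [0.3396 0.2797]
side square_mid 0.61 [297. 324.] [0.3659 0.1876]
side jar_mid 0.69 [282. 272.] [0.4762 0.1061]
side flask_mid 0.9 [252. 290.] [0.4892 0.1855]
side stand 0.64 [240. 317.] [0.4957 0.2253]
side carrier 0.95 [354. 186.] [ 0.5358 -0.235 ]
side pad_jar 0.52 [279. 280.] [0.4884 0.1054]
scene 330 3.1578947368421053
side 150 4.0
scene 160 5.333333333333333
side 290 5.454545454545454
```

View pics/z_scene_330.png

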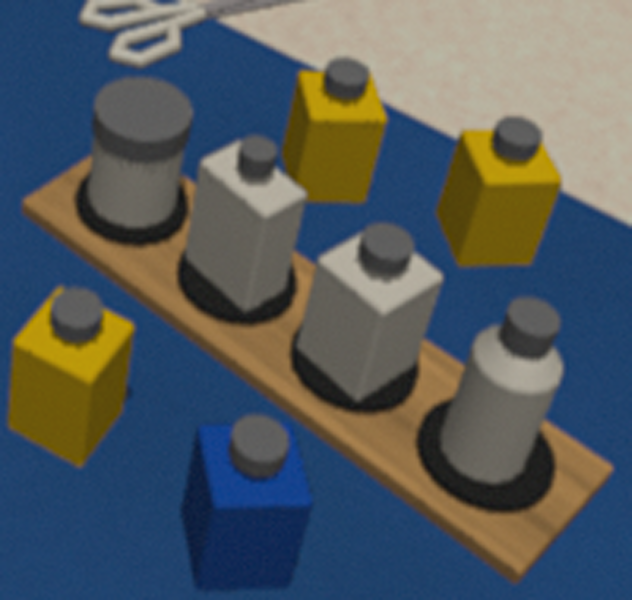

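View pics/z_side_150.png

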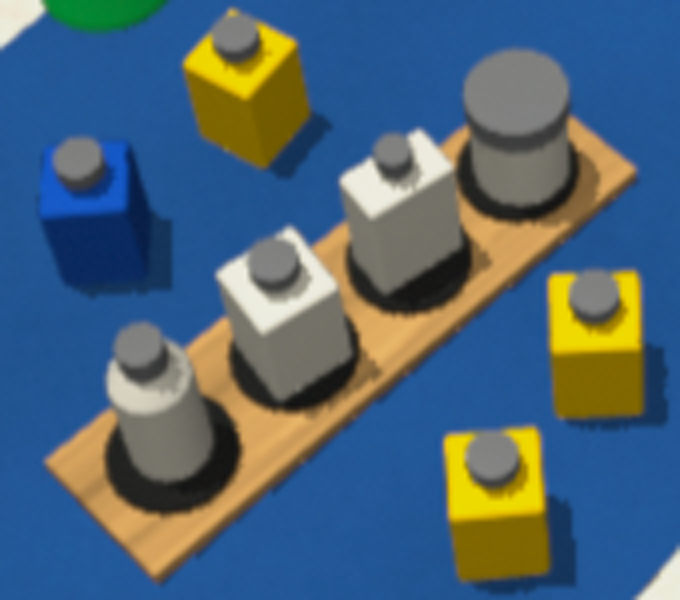

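View pics/z_scene_160.png

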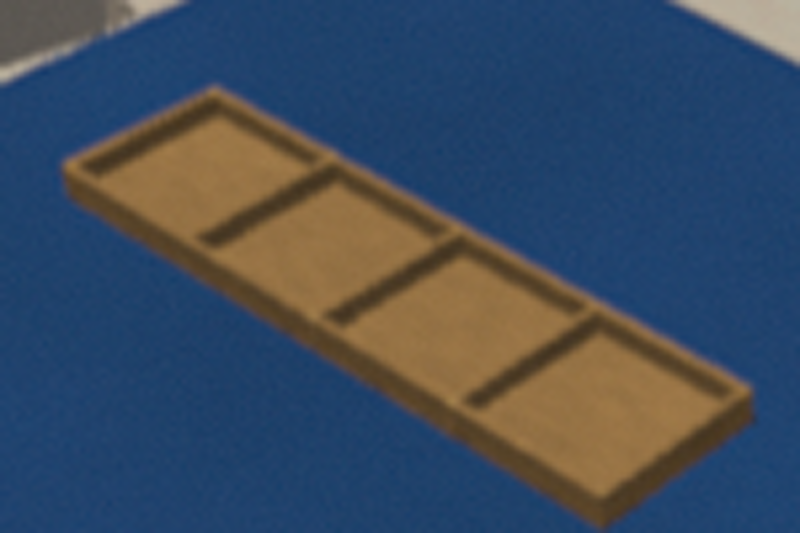

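View pics/z_side_290.png

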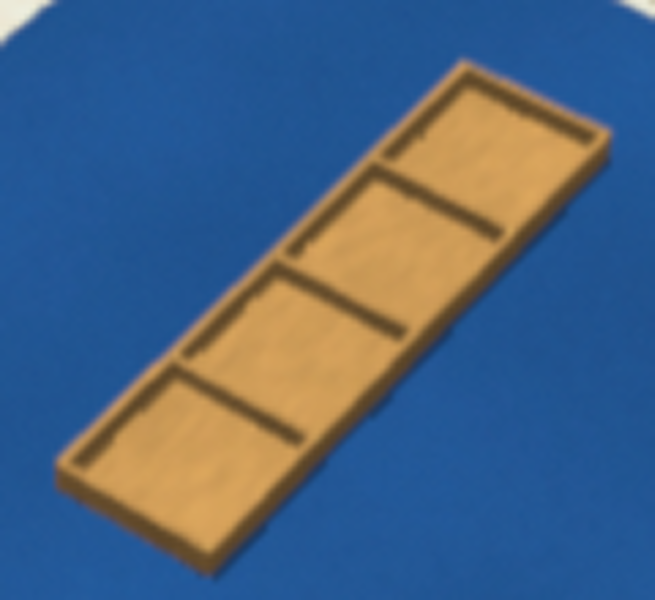

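```bash
cat > fit.py <<'E'
from h import *
from scipy.optimize import least_squares
P={n:get_image(n) for n in("scene","side")}
def un(pts,x0,y0,s): return (np.array(pts,float)+.5)/s-.5+[x0,y0]
def rect(v,hx,hy,z,c):
    R=np.array([[np.cos(v[2]),-np.sin(v[2])],[np.sin(v[2]),np.cos(v[2])]])
    return np.c_[(np.array(c)*[hx,hy])@R.T+v[:2],np.full(len(c),z)]
def fit(obs,hx,hy,z):
    def f(v,ns): return np.concatenate([(proj(P[n],rect(v,hx,hy,z,c))-px).ravel() for n,(c,px) in obs.items() if n in ns])
    for ns in (("scene",),("side",),("scene","side")):
        r=least_squares(f,[.52,0,0],args=(ns,)); print(ns,r.x.round(4),np.abs(r.fun).max().round(2))
    return r.x
# carrier: corner signs (x,y); 
car={"scene":([(-1,-1),(1,-1),(-1,1),(1,1)],un([(213,87),(64,165),(752,388),(603,497)],160,170,16/3)),
 "side":([(1,-1),(-1,-1),(1,1),(-1,1)],un([(464,62),(608,132),(58,465),(210,560)],290,130,600/110))}
print("carrier");fit(car,.042,.162,.018)
st={"scene":([(1,-1),(-1,1),(1,1)],un([(22,204),(612,466),(518,568)],330,220,600/190)),
 "side":([(1,1),(-1,1),(-1,-1)],un([(45,462),(158,571),(636,168)],150,240,4))}
print("stand");fit(st,.045,.168,.012)
s=observe();print(cv2.Rodrigues(s["ee_rot"])[0].round(3),s["position"],s["clock"])
E
python3 fit.py
```

```text
carrier
('scene',) [ 0.5357 -0.2268  0.0308] 0.67
('side',) [ 0.5328 -0.2267  0.0368] 0.64
('scene', 'side') [ 0.5343 -0.2274  0.0336] 1.2
stand
('scene',) [ 0.4969  0.23   -0.0933] 1.69
('side',) [ 0.4948  0.2296 -0.0895] 1.12
('scene', 'side') [ 0.4959  0.2298 -0.0917] 1.95
[[-0.957  0.     0.291]
 [-0.291 -0.    -0.957]
 [-0.    -1.     0.   ]] [ 0.18219762 -0.59787687  0.24876164] 1.95
```

```bash
cat >> h.py <<'E'
STAND=np.array([.4959,.2298,-.0917]); CAR=np.array([.5343,-.2274,.0336])
def spot(F,y): return F[:2]+y*np.array([-np.sin(F[2]),np.cos(F[2])])
def go(pos,ang,tilt=True):
    """pos: desired TCP world; ang: desired angle of tool z in world (rad), tool y down"""
    s=observe(); R=cv2.Rodrigues(np.array(s["ee_rot"]))[0]
    z=np.array([np.cos(ang),np.sin(ang),0]); y=np.array([0,0,-1.]); x=np.cross(y,z)
    T=np.c_[x,y,z]; d=R.T@(np.array(pos)-s["position"]); r=cv2.Rodrigues(R.T@T)[0].ravel()*180/np.pi
    print("at",s["position"].round(4),"clk",round(s["clock"],2),"w",round(s["width"],3),"F",s["force"].round(1)); print("shift",d.round(4).tolist(),"turn",r.round(2).tolist())
E
python3 - <<'E'
from h import *
for y in(-.12,-.04,.04,.12): print(y,spot(STAND,y),spot(CAR,y))
go([.46,-.25,.25],STAND[2])
E
```

```text
-0.12 [0.48491142 0.11030418] [ 0.53833124 -0.34733227]
-0.04 [0.49223714 0.18996806] [ 0.53564375 -0.26737742]
0.04 [0.49956286 0.26963194] [ 0.53295625 -0.18742258]
0.12 [0.50688858 0.34929582] [ 0.53026876 -0.10746773]
at [ 0.1822 -0.5979  0.2488] clk 1.95 w 0.998 F [ 0.  -0.2  0.1]
shift [-0.3671, -0.0012, -0.2518] turn [-0.0, -67.8, 0.0]
```

>>> {"name": "arm_command", "arguments": {
  "plan": [
    [[-0.367,0,-0.252],[0,-67.8,0]],
    [[-0.367,0,-0.252],[0,-67.8,0]],
    [[-0.367,0,-0.252],[0,-67.8,0]],
    [[-0.367,0,-0.252],[0,-67.8,0]],
    [[-0.367,0,-0.252],[0,-67.8,0]]
  ],
  "fingers": -1,
  "squeeze": 25
}}

```text
clock: 2.45
position: [0.339, -0.4008, 0.249]
ee_rot: [-0.917, 1.58, -1.581]
force: [1.2, 0.5, 0.5]
width: 0.997
```

Run:
```python
from h import *
go([.49,.09,.25],STAND[2])
```

```text
at [ 0.339  -0.4008  0.249 ] clk 2.45 w 0.997 F [1.2 0.5 0.5]
shift [-0.5011, -0.0013, -0.1124] turn [-0.03, -24.49, 0.03]
```

>>> {"name": "arm_command", "arguments": {
  "plan": [
    [[-0.5,0,-0.112],[0,-24.5,0]],
    [[-0.5,0,-0.112],[0,-24.5,0]],
    [[-0.5,0,-0.112],[0,-24.5,0]],
    [[-0.5,0,-0.112],[0,-24.5,0]],
    [[-0.5,0,-0.112],[0,-24.5,0]]
  ]
}}

```text
clock: 2.95
position: [0.4134, -0.1622, 0.2491]
ee_rot: [-1.161, 1.28, -1.282]
force: [1.3, -0.4, -0.3]
width: 0.999
```

Run:
```python
from h import *
go([.49,.09,.25],STAND[2])
```

```text
at [ 0.4134 -0.1622  0.2491] clk 2.95 w 0.999 F [ 1.3 -0.4 -0.3]
shift [-0.2584, -0.001, 0.0517] turn [-0.05, -0.34, 0.03]
```

>>> {"name": "arm_command", "arguments": {
  "plan": [
    [[-0.26,0,0.05],[0,0,0]],
    [[-0.26,0,0.05],[0,0,0]],
    [[-0.26,0,0.05],[0,0,0]],
    [[-0.26,0,0.05],[0,0,0]],
    [[-0.26,0,0.05],[0,0,0]]
  ]
}}

```text
clock: 3.45
position: [0.4843, 0.0776, 0.249]
ee_rot: [-1.161, 1.28, -1.282]
force: [0.8, 0.1, 0.6]
width: 1.001
```

>>> {"name": "arm_command", "arguments": {
  "plan": [
    [[-0.02,0,0],[0,0,0]],
    [[-0.02,0,0],[0,0,0]],
    [[-0.02,0,0],[0,0,0]]
  ]
}}

```text
clock: 3.75
position: [0.4858, 0.0954, 0.2486]
ee_rot: [-1.163, 1.28, -1.28]
force: [0.0, -1.4, 0.3]
width: 0.999
```

Run:
```python
from h import *
s=observe(); p=withpose(get_image("wrist"),s); save(p,"w1"); print(s["dq"].round(3))
for t,z in (("jar_mid",.053),("pad_jar",.012),("flask_mid",.066),("square_mid",.062),("round_mid",.068)):
    for d in place_of(p,t): print(t,round(d["confidence"],2),np.round(d["point"],0),atz(p,d["point"],z).round(4)[:2])
go([.4850,.1105,.25],STAND[2])
```

```text
[ 0.03  -0.009  0.021  0.011  0.003  0.002  0.003]
pad_jar 0.22 [319.  77.] [0.4951 0.2267]
flask_mid 0.92 [322. 112.] [0.4944 0.1904]
square_mid 0.95 [190. 146.] [0.379  0.1746]
square_mid 0.86 [145.  23.] [0.3615 0.2707]
square_mid 0.75 [470. 116.] [0.6182 0.1758]
square_mid 0.64 [318.   3.] [0.4995 0.2713]
at [0.4859 0.0945 0.2488] clk 4.05 w 1.0 F [-0.4  0.7  0. ]
shift [-0.0158, -0.0013, -0.0025] turn [-0.01, -0.44, 0.03]
```

View pics/w1.png

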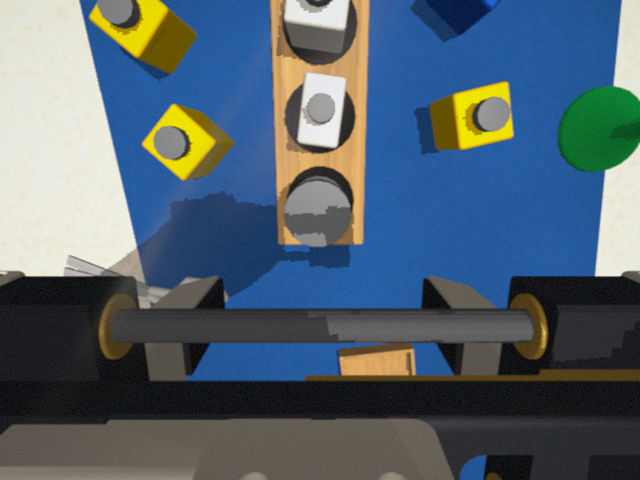

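Run:
```python
from h import *
s=observe(); p=withpose(get_image("wrist"),s)
print("lid",atz(p,(319,210),.088).round(4))
for q in ((309,73),(346,77),(336,150),(298,144)): print("flask",atz(p,q,.094).round(4))
print("yel",atz(p,(232,143),.07).round(4))
im=p["color"][:,:,::-1].copy(); big=cv2.resize(im[0:260,230:430],None,fx=3,fy=3,interpolation=cv2.INTER_CUBIC)
def dr(X,c):
    q=(proj(p,X)-[230,0]+.5)*3-.5; cv2.polylines(big,[q.round().astype(int).reshape(-1,1,2)],True,c,1)
from math import *
c,s_=cos(STAND[2]),sin(STAND[2]); R=np.array([[c,-s_],[s_,c]])
dr(np.c_[(np.array([[-.045,-.168],[.045,-.168],[.045,.168],[-.045,.168]])@R.T+STAND[:2]),[.012]*4],(0,255,0))
a=np.linspace(0,2*pi,40); m=spot(STAND,-.12)
dr(np.c_[m[0]+.028*np.cos(a),m[1]+.028*np.sin(a),a*0+.088],(0,0,255))
for y in(-.12,-.04,.04):
    m=spot(STAND,y); dr(np.c_[m[0]+.034*np.cos(a),m[1]+.034*np.sin(a),a*0+.018],(255,0,255))
cv2.imwrite("pics/w1z.png",cv2.resize(big,None,fx=.75,fy=.75))
```

```text
lid [0.4847 0.1119 0.088 ]
flask [0.488 0.215 0.094]
flask [0.5149 0.2096 0.094 ]
flask [0.5028 0.1583 0.094 ]
flask [0.474  0.1657 0.094 ]
yel [0.4179 0.1723 0.07  ]
```

View pics/w1z.png

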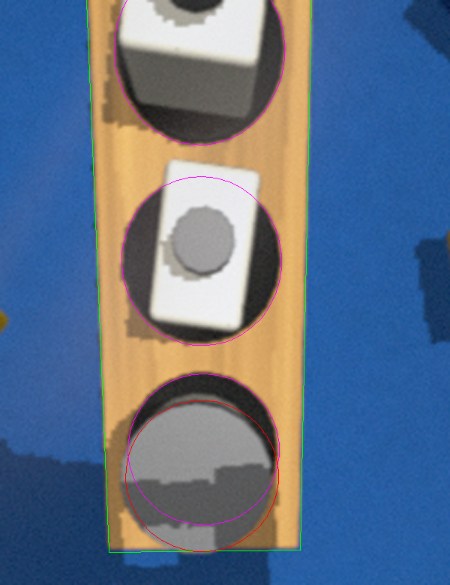

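Run:
```python
from h import *
go([.4845,.1115,.082],STAND[2])
```

```text
at [0.486  0.0948 0.2488] clk 4.1 w 1.001 F [0.5 0.8 0. ]
shift [-0.0166, 0.1668, -0.0031] turn [-0.01, -0.42, 0.02]
```

>>> {"name": "arm_command", "arguments": {
  "plan": [
    [[-0.0166,0.03,-0.003],[0,0,0]],
    [[-0.0166,0.06,-0.003],[0,0,0]],
    [[-0.0166,0.08,-0.003],[0,0,0]],
    [[-0.0166,0.1,-0.003],[0,0,0]],
    [[-0.0166,0.1,-0.003],[0,0,0]]
  ]
}}

```text
clock: 4.6
position: [0.4831, 0.1115, 0.1466]
ee_rot: [-1.165, 1.283, -1.28]
force: [-0.6, -0.1, 0.4]
width: 1.0
```

Run:
```python
from h import *
go([.4845,.1115,.082],STAND[2])
s=observe(); p=withpose(get_image("wrist"),s); save(p,"w2")
```

```text
at [0.4831 0.1115 0.1466] clk 4.6 w 1.0 F [-0.6 -0.1  0.4]
shift [-0.0002, 0.0646, 0.0017] turn [0.23, -0.36, 0.09]
```

View pics/w2.png

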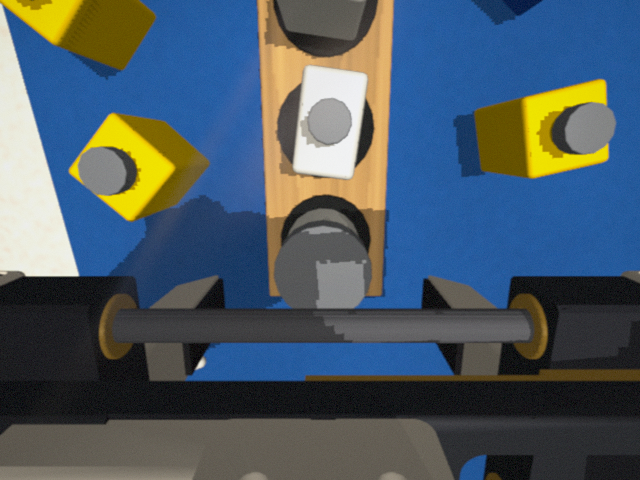

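Centred (lid at column 323, jaws' middle ~323). Descend and grip.

>>> {"name": "arm_command", "arguments": {
  "plan": [
    [[0,0.03,0.001],[0,0,0]],
    [[0,0.05,0.001],[0,0,0]],
    [[0,0.0645,0.001],[0,0,0]],
    [[0,0.0645,0.001],[0,0,0]]
  ]
}}

```text
clock: 5.05
position: [0.4853, 0.112, 0.0839]
ee_rot: [-1.163, 1.282, -1.281]
force: [-1.3, -1.2, 0.7]
width: 0.995
```

>>> {"name": "arm_command", "arguments": {
  "plan": [
    [[0,0,0],[0,0,0]],
    [[0,0,0],[0,0,0]],
    [[0,0,0],[0,0,0]],
    [[0,0,0],[0,0,0]],
    [[0,0,0],[0,0,0]]
  ],
  "fingers": 1,
  "squeeze": 25
}}

```text
clock: 5.55
position: [0.4853, 0.1124, 0.0845]
ee_rot: [-1.162, 1.281, -1.281]
force: [-1.9, 0.6, 2.7]
width: 0.618
```

Run:
```python
from h import *
go([.4845,.1115,.082],STAND[2])
```

```text
at [0.4853 0.1124 0.0845] clk 5.55 w 0.618 F [-1.9  0.6  2.7]
shift [0.001, 0.0025, -0.0007] turn [0.01, -0.33, 0.01]
```

>>> {"name": "arm_command", "arguments": {
  "plan": [
    [[0,-0.01,0],[0,0,0]],
    [[0,-0.03,0],[0,0,0]],
    [[0,-0.05,0],[0,0,0]],
    [[0,-0.07,0],[0,0,0]],
    [[0,-0.08,0],[0,0,0]]
  ]
}}

```text
clock: 6.05
position: [0.4862, 0.1128, 0.1663]
ee_rot: [-1.159, 1.279, -1.281]
force: [0.6, 0.8, -1.1]
width: 0.607
```

Run:
```python
from h import *
go([.5303,-.107,.165],CAR[2])
```

```text
at [0.4862 0.1128 0.1663] clk 6.05 w 0.607 F [ 0.6  0.8 -1.1]
shift [0.2144, 0.0012, 0.0652] turn [-0.13, -7.5, -0.04]
```

>>> {"name": "arm_command", "arguments": {
  "plan": [
    [[0.03,0,0.01],[0,-1.5,0]],
    [[0.07,0,0.02],[0,-3,0]],
    [[0.11,0,0.035],[0,-4.5,0]],
    [[0.155,0,0.05],[0,-6,0]],
    [[0.195,0,0.06],[0,-7.4,0]]
  ]
}}

```text
clock: 6.55
position: [0.5266, -0.0901, 0.1643]
ee_rot: [-1.224, 1.185, -1.186]
force: [1.1, 0.6, -1.7]
width: 0.605
```

>>> {"name": "arm_command", "arguments": {
  "plan": [
    [[0.013,0,0.003],[0,0,0]],
    [[0.018,0,0.005],[0,0,0]],
    [[0.018,0,0.005],[0,0,0]],
    [[0.018,0,0.005],[0,0,0]]
  ]
}}

```text
clock: 6.95
position: [0.5317, -0.1033, 0.1643]
ee_rot: [-1.224, 1.185, -1.183]
force: [-0.0, 1.1, -1.6]
width: 0.604
```

```bash
cat > chk.py <<'E'
from h import *
import sys
from math import *
s=observe(); p=withpose(get_image("wrist"),s)
im=np.ascontiguousarray(p["color"][:,:,::-1])
F=CAR;c,s_=cos(F[2]),sin(F[2]); R=np.array([[c,-s_],[s_,c]])
for y in(-.12,-.04,.04,.12):
    X=np.c_[(np.array([[-.038,y-.038],[.038,y-.038],[.038,y+.038],[-.038,y+.038]])@R.T+F[:2]),[.018]*4]
    cam=X@p["world_to_cam"][:3,:3].T+p["world_to_cam"][:3,3]
    if (cam[:,2]<-.03).all(): cv2.polylines(im,[proj(p,X).round().astype(int).reshape(-1,1,2)],True,(0,255,0),1)
cv2.imwrite("pics/"+sys.argv[1]+".png",im)
E
python3 chk.py w3
python3 - <<'E'
from h import *
go([.5303,-.107,.0725],CAR[2])
p=get_image("side"); save(p,"s3")
E
```

```text
at [ 0.5317 -0.1032  0.1643] clk 7.0 w 0.601 F [ 0.4  0.8 -0.8]
shift [0.0038, 0.0918, -0.0015] turn [0.0, 0.05, -0.04]
```

View pics/w3.png

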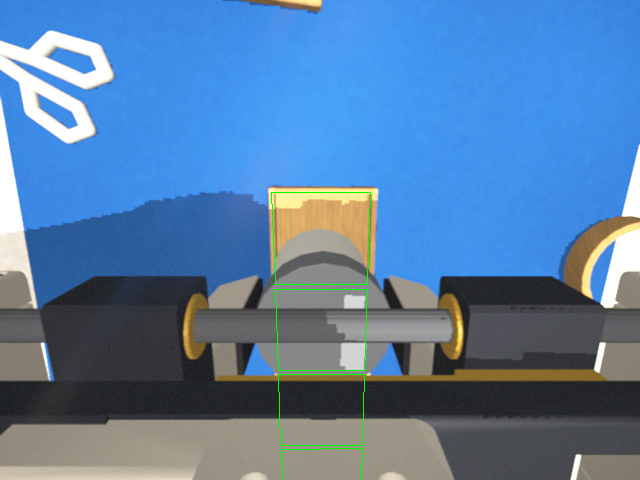

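View pics/s3.png

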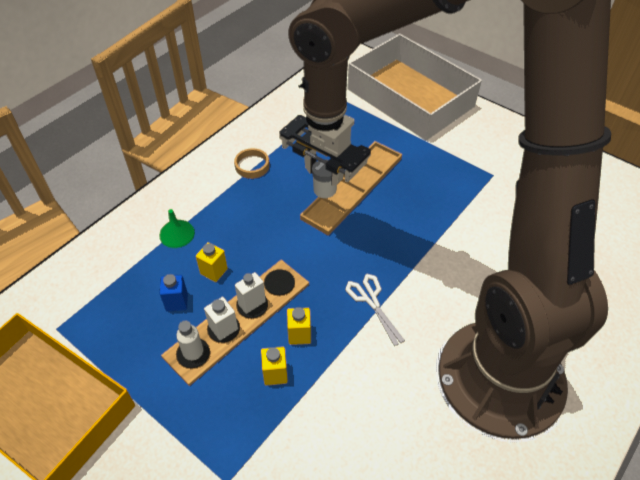

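>>> {"name": "arm_command", "arguments": {
  "plan": [
    [[0.004,0.02,-0.001],[0,0,0]],
    [[0.004,0.04,-0.001],[0,0,0]],
    [[0.004,0.06,-0.001],[0,0,0]],
    [[0.004,0.08,-0.001],[0,0,0]],
    [[0.004,0.085,-0.001],[0,0,0]]
  ]
}}

```text
clock: 7.55
position: [0.5297, -0.1081, 0.0775]
ee_rot: [-1.226, 1.187, -1.183]
force: [0.3, 0.7, -1.3]
width: 0.606
```

>>> {"name": "arm_command", "arguments": {
  "plan": [
    [[0,0.002,0],[0,0,0]],
    [[0,0.004,0],[0,0,0]],
    [[0,0.004,0],[0,0,0]]
  ]
}}

```text
clock: 7.85
position: [0.5315, -0.1092, 0.0759]
ee_rot: [-1.223, 1.185, -1.186]
force: [-0.4, 0.4, -2.3]
width: 0.605
```

Run:
```python
from h import *
go([.5303,-.107,.0725],CAR[2])
```

```text
at [ 0.5315 -0.1092  0.0759] clk 7.85 w 0.605 F [-0.4  0.4 -2.3]
shift [-0.0023, 0.0034, -0.0011] turn [-0.07, -0.1, 0.01]
```

>>> {"name": "arm_command", "arguments": {
  "plan": [
    [[-0.002,0.001,-0.001],[0,0,0]],
    [[-0.002,0.002,-0.001],[0,0,0]],
    [[-0.002,0.002,-0.001],[0,0,0]]
  ]
}}

```text
clock: 8.15
position: [0.5299, -0.1074, 0.0734]
ee_rot: [-1.224, 1.186, -1.186]
force: [-0.8, -0.4, -2.8]
width: 0.603
```

>>> {"name": "arm_command", "arguments": {
  "plan": [
    [[0,0.001,0],[0,0,0]],
    [[0,0.002,0],[0,0,0]],
    [[0,0.002,0],[0,0,0]]
  ]
}}

```text
clock: 8.45
position: [0.5301, -0.1075, 0.0723]
ee_rot: [-1.224, 1.185, -1.187]
force: [-4.8, -0.6, 13.1]
width: 0.605
```

>>> {"name": "arm_command", "arguments": {
  "plan": [
    [[0,-0.001,0],[0,0,0]],
    [[0,-0.001,0],[0,0,0]],
    [[0,-0.001,0],[0,0,0]],
    [[0,-0.001,0],[0,0,0]]
  ],
  "fingers": -1
}}

```text
clock: 8.85
position: [0.5299, -0.1074, 0.0721]
ee_rot: [-1.224, 1.186, -1.186]
force: [0.0, -0.5, -0.1]
width: 0.903
```

>>> {"name": "arm_command", "arguments": {
  "plan": [
    [[0,-0.03,0],[0,0,0]],
    [[0,-0.07,0],[0,0,0]],
    [[0,-0.11,0],[0,0,0]],
    [[0,-0.15,0],[0,0,0]],
    [[0,-0.15,0],[0,0,0]]
  ]
}}

```text
clock: 9.35
position: [0.5328, -0.1072, 0.2275]
ee_rot: [-1.219, 1.179, -1.191]
force: [-0.5, 1.7, 0.6]
width: 1.0
```

```bash
python3 - <<'E'
from h import *
p=get_image("side"); save(p,"s4")
go([.495,.187,.23],-.22)
E
python3 chk.py w4
```

```text
at [ 0.5315 -0.1074  0.2248] clk 9.4 w 1.0 F [-0.7  0.1 -0.7]
shift [-0.2954, -0.0058, -0.0272] turn [-0.3, 14.4, 0.04]
```

View pics/w4.png

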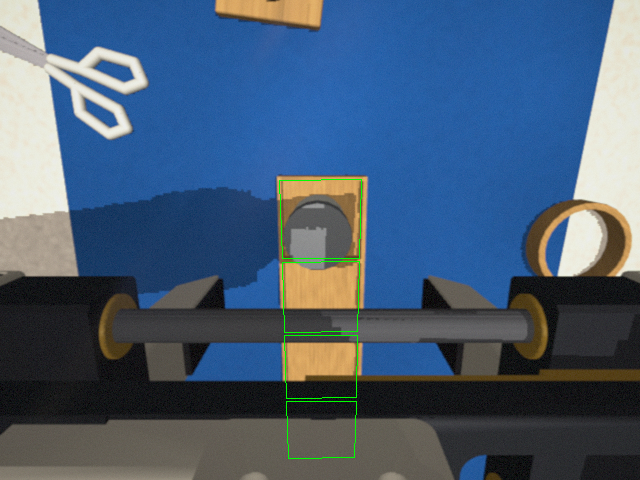

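>>> {"name": "arm_command", "arguments": {
  "plan": [
    [[-0.04,0,-0.004],[0,3,0]],
    [[-0.09,0,-0.008],[0,6,0]],
    [[-0.14,0,-0.013],[0,9,0]],
    [[-0.19,0,-0.018],[0,12,0]],
    [[-0.24,0,-0.023],[0,14.4,0]]
  ]
}}

```text
clock: 9.95
position: [0.4981, 0.1321, 0.2206]
ee_rot: [-1.098, 1.372, -1.371]
force: [1.9, 0.5, -0.0]
width: 1.004
```

>>> {"name": "arm_command", "arguments": {
  "plan": [
    [[-0.035,0,0],[0,0,0]],
    [[-0.035,0,0],[0,0,0]],
    [[-0.035,0,0],[0,0,0]],
    [[-0.035,0,0],[0,0,0]]
  ]
}}

```text
clock: 10.35
position: [0.5067, 0.1634, 0.221]
ee_rot: [-1.099, 1.371, -1.37]
force: [-0.0, -0.1, 0.2]
width: 1.001
```

Run:
```python
from h import *
go([.495,.187,.23],-.22)
s=observe(); p=withpose(get_image("wrist"),s); save(p,"w5")
big=cv2.resize(p["color"][0:270,220:420,::-1],None,fx=2.2,fy=2.2,interpolation=cv2.INTER_CUBIC); cv2.imwrite("pics/w5z.png",big)
for d in place_of(p,"flask_mid"): print(d, atz(p,d["point"],.066))
```

```text
at [0.5067 0.1634 0.221 ] clk 10.35 w 1.001 F [-0.  -0.1  0.2]
shift [-0.0204, -0.009, -0.0166] turn [0.1, -0.05, 0.1]
{'point': [300.1, 205.2], 'confidence': 0.76} [0.49364432 0.18883746 0.066     ]
```

View pics/w5z.png

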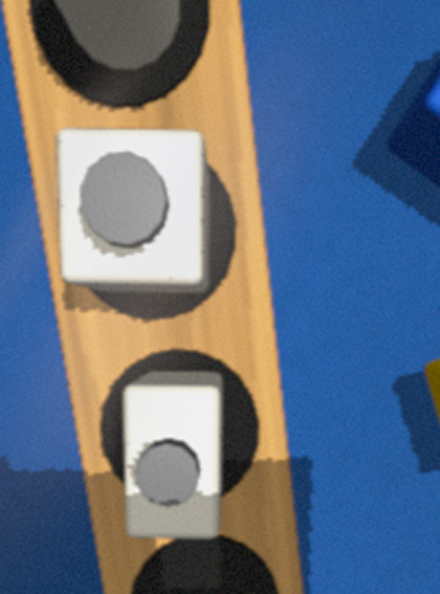

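Run:
```python
from h import *
s=observe(); p=withpose(get_image("wrist"),s)
f=lambda q:((np.array(q)+.5)/2.2-.5+[220,0])
for nm,Q,z in(("flask",[(125,386),(221,384),(222,537),(127,537)],.094),("sq",[(59,130),(204,131),(203,289),(64,283)],.088)):
    X=np.array([atz(p,f(q),z)[:2] for q in Q]); print(nm,X.round(4).tolist(),X.mean(0).round(4))
    e=[X[1]-X[0],X[2]-X[3]]; print([round(float(np.arctan2(v[1],v[0])),3) for v in e],[round(float(np.arctan2(-(v)[0],v[1])),3) for v in (X[0]-X[3],X[1]-X[2])])
go([.495,.1875,.16],-.22)
```

```text
flask [[0.4854, 0.2172], [0.5159, 0.2109], [0.5049, 0.1608], [0.4733, 0.168]] [0.4949 0.1892]
[-0.202, -0.222] [-0.241, -0.218]
sq [[0.4843, 0.2965], [0.5278, 0.2864], [0.5169, 0.2412], [0.4737, 0.2529]] [0.5007 0.2693]
[-0.229, -0.264] [-0.239, -0.236]
at [0.5071 0.1635 0.2218] clk 10.5 w 1.0 F [-0.2 -0.3  0. ]
shift [-0.0208, 0.0618, -0.017] turn [0.03, -0.1, 0.05]
```

>>> {"name": "arm_command", "arguments": {
  "plan": [
    [[-0.022,0.01,-0.017],[0,0,0]],
    [[-0.022,0.04,-0.017],[0,0,0]],
    [[-0.022,0.07,-0.017],[0,0,0]],
    [[-0.022,0.09,-0.017],[0,0,0]],
    [[-0.022,0.09,-0.017],[0,0,0]]
  ]
}}

```text
clock: 11.0
position: [0.4939, 0.1883, 0.1298]
ee_rot: [-1.102, 1.372, -1.37]
force: [-0.0, 0.1, -0.8]
width: 0.998
```

Run:
```python
from h import *
go([.495,.189,.076],-.22)
s=observe(); p=withpose(get_image("wrist"),s); save(p,"w6")
```

```text
at [0.4939 0.1883 0.1298] clk 11.0 w 0.998 F [-0.   0.1 -0.8]
shift [-0.0011, 0.0538, 0.0011] turn [0.22, -0.05, 0.18]
```

View pics/w6.png

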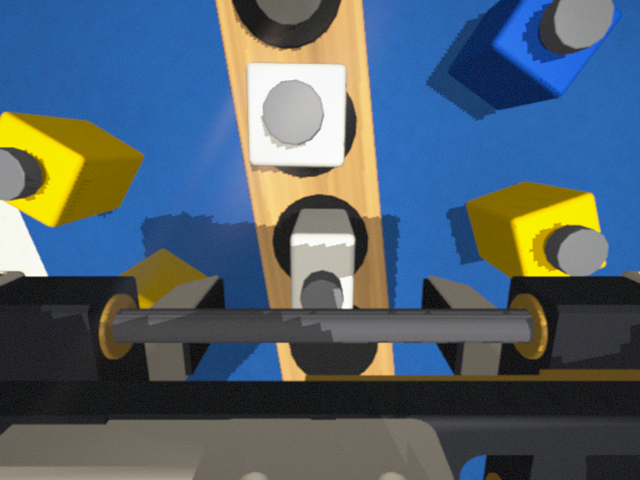

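>>> {"name": "arm_command", "arguments": {
  "plan": [
    [[0,0,0],[0,0,0]],
    [[0,0.015,0],[0,0,0]],
    [[0,0.035,0],[0,0,0]],
    [[0,0.054,0],[0,0,0]],
    [[0,0.054,0],[0,0,0]]
  ],
  "fingers": -0.3
}}

```text
clock: 11.55
position: [0.4949, 0.1896, 0.0777]
ee_rot: [-1.098, 1.37, -1.37]
force: [-0.1, -0.2, -0.1]
width: 0.66
```

>>> {"name": "arm_command", "arguments": {
  "plan": [
    [[0,0,0],[0,0,0]],
    [[0,0,0],[0,0,0]],
    [[0,0,0],[0,0,0]],
    [[0,0,0],[0,0,0]],
    [[0,0,0],[0,0,0]]
  ],
  "fingers": 1
}}

```text
clock: 12.05
position: [0.4956, 0.1904, 0.0789]
ee_rot: [-1.096, 1.369, -1.369]
force: [-0.8, -1.6, 6.7]
width: 0.348
```

>>> {"name": "arm_command", "arguments": {
  "plan": [
    [[0,0,0],[0,0,0]],
    [[0,0,0],[0,0,0]]
  ]
}}

```text
clock: 12.25
position: [0.4956, 0.1904, 0.079]
ee_rot: [-1.096, 1.368, -1.369]
force: [-2.0, -0.6, 7.1]
width: 0.346
```

>>> {"name": "arm_command", "arguments": {
  "plan": [
    [[0,-0.01,0],[0,0,0]],
    [[0,-0.03,0],[0,0,0]],
    [[0,-0.06,0],[0,0,0]],
    [[0,-0.09,0],[0,0,0]],
    [[0,-0.11,0],[0,0,0]]
  ]
}}

```text
clock: 12.75
position: [0.4955, 0.1906, 0.1908]
ee_rot: [-1.095, 1.368, -1.369]
force: [1.0, 0.1, -1.9]
width: 0.346
```

Run:
```python
from h import *
c=spot(CAR,.04)
go([c[0]+.001,c[1],.19],CAR[2])
p=get_image("scene"); save(p,"c6");
```

```text
at [0.4955 0.1906 0.1908] clk 12.75 w 0.346 F [ 1.   0.1 -1.9]
shift [0.3606, 0.0005, 0.1198] turn [-0.09, -14.49, -0.06]
```

View pics/c6.png

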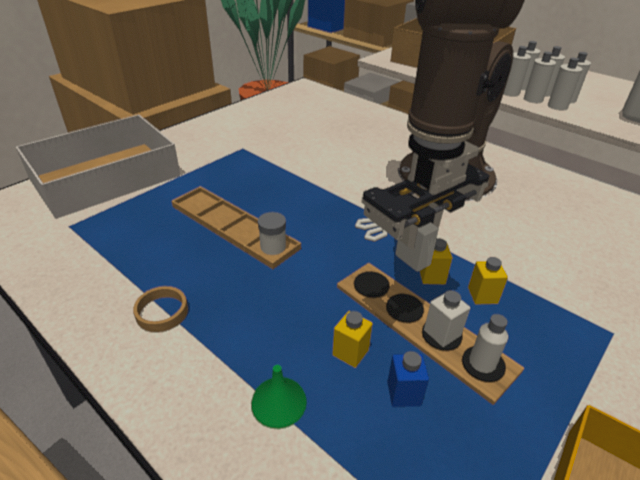

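>>> {"name": "arm_command", "arguments": {
  "plan": [
    [[0.03,0,0.01],[0,-3,0]],
    [[0.07,0,0.023],[0,-6,0]],
    [[0.11,0,0.036],[0,-9,0]],
    [[0.155,0,0.051],[0,-12,0]],
    [[0.2,0,0.066],[0,-14.5,0]]
  ]
}}

```text
clock: 13.3
position: [0.5158, -0.021, 0.1885]
ee_rot: [-1.226, 1.182, -1.182]
force: [0.6, -0.1, -0.4]
width: 0.351
```

Run:
```python
from h import *
c=spot(CAR,.04)
go([c[0]+.001,c[1],.19],CAR[2])
```

```text
at [ 0.5158 -0.021   0.1885] clk 13.3 w 0.351 F [ 0.6 -0.1 -0.4]
shift [0.167, -0.0015, 0.0121] turn [-0.0, 0.16, 0.0]
```

>>> {"name": "arm_command", "arguments": {
  "plan": [
    [[0.04,0,0.003],[0,0,0]],
    [[0.08,0,0.006],[0,0,0]],
    [[0.12,0,0.01],[0,0,0]],
    [[0.15,0,0.012],[0,0,0]],
    [[0.158,0,0.012],[0,0,0]]
  ]
}}

```text
clock: 13.8
position: [0.5328, -0.1816, 0.1879]
ee_rot: [-1.224, 1.189, -1.189]
force: [-0.7, 0.2, -1.5]
width: 0.345
```

>>> {"name": "arm_command", "arguments": {
  "plan": [
    [[0,0,0],[0,0,0]],
    [[0,0,0],[0,0,0]],
    [[0,0,0],[0,0,0]]
  ]
}}

```text
clock: 14.1
position: [0.5334, -0.1749, 0.1884]
ee_rot: [-1.225, 1.183, -1.182]
force: [-0.0, 0.2, -1.1]
width: 0.346
```

```bash
python3 chk.py w7;  python3 - <<'E'
from h import *
c=spot(CAR,.04)
go([c[0]+.001,c[1],.067],CAR[2])
E
```

```text
at [ 0.5335 -0.1751  0.1884] clk 14.15 w 0.347 F [-0.2  0.4 -1.5]
shift [0.0124, 0.1214, 0.0] turn [-0.01, 0.14, -0.02]
```

View pics/w7.png

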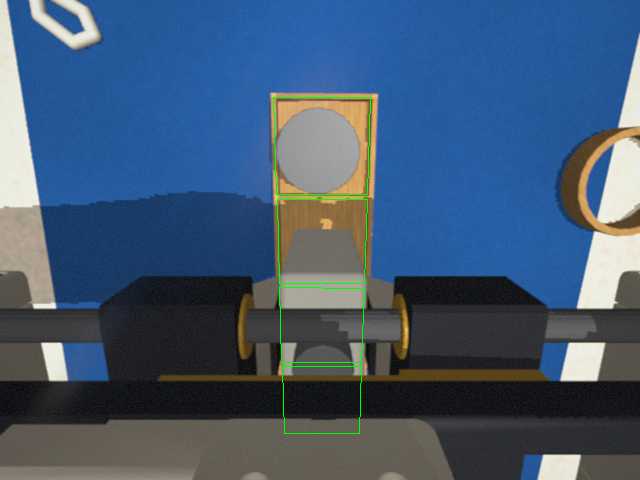

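>>> {"name": "arm_command", "arguments": {
  "plan": [
    [[0.012,0,0],[0,0,0]],
    [[0.012,0.035,0],[0,0,0]],
    [[0.012,0.07,0],[0,0,0]],
    [[0.012,0.1,0],[0,0,0]],
    [[0.012,0.114,0],[0,0,0]]
  ]
}}

```text
clock: 14.65
position: [0.5323, -0.1892, 0.0717]
ee_rot: [-1.227, 1.187, -1.182]
force: [-0.7, 0.0, -0.7]
width: 0.347
```

>>> {"name": "arm_command", "arguments": {
  "plan": [
    [[0,0.002,0],[0,0,0]],
    [[0,0.003,0],[0,0,0]],
    [[0,0.003,0],[0,0,0]]
  ]
}}

```text
clock: 14.95
position: [0.5348, -0.1891, 0.0726]
ee_rot: [-1.224, 1.183, -1.186]
force: [-0.3, -0.1, -1.5]
width: 0.345
```

Run:
```python
from h import *
c=spot(CAR,.04)
go([c[0]+.001,c[1],.067],CAR[2])
```

```text
at [ 0.5348 -0.1891  0.0726] clk 14.95 w 0.345 F [-0.3 -0.1 -1.5]
shift [-0.0017, 0.0056, -0.0008] turn [-0.12, -0.01, 0.04]
```

>>> {"name": "arm_command", "arguments": {
  "plan": [
    [[-0.001,0.002,0],[0,0,0]],
    [[-0.001,0.003,0],[0,0,0]],
    [[-0.001,0.003,0],[0,0,0]]
  ]
}}

```text
clock: 15.25
position: [0.5339, -0.188, 0.0686]
ee_rot: [-1.225, 1.184, -1.185]
force: [-0.0, 0.8, -1.0]
width: 0.35
```

>>> {"name": "arm_command", "arguments": {
  "plan": [
    [[0,0.001,0],[0,0,0]],
    [[0,0.002,0],[0,0,0]],
    [[0,0.002,0],[0,0,0]]
  ]
}}

```text
clock: 15.55
position: [0.5339, -0.1879, 0.067]
ee_rot: [-1.225, 1.184, -1.185]
force: [-3.3, 0.6, 8.1]
width: 0.346
```

>>> {"name": "arm_command", "arguments": {
  "plan": [
    [[0,0,0],[0,0,0]],
    [[0,0,0],[0,0,0]],
    [[0,0,0],[0,0,0]],
    [[0,0,0],[0,0,0]],
    [[0,0,0],[0,0,0]]
  ],
  "fingers": -0.8
}}

```text
clock: 16.05
position: [0.5337, -0.1879, 0.0661]
ee_rot: [-1.225, 1.185, -1.185]
force: [0.1, -0.2, -0.5]
width: 0.731
```

>>> {"name": "arm_command", "arguments": {
  "plan": [
    [[0,-0.03,0],[0,0,0]],
    [[0,-0.07,0],[0,0,0]],
    [[0,-0.11,0],[0,0,0]],
    [[0,-0.15,0],[0,0,0]],
    [[0,-0.15,0],[0,0,0]]
  ]
}}

```text
clock: 16.55
position: [0.5367, -0.188, 0.2218]
ee_rot: [-1.22, 1.177, -1.191]
force: [0.6, -0.3, -0.2]
width: 0.897
```

```bash
python3 - <<'E'
from h import *
go([.5005,.2485,.22],-.235)
E
python3 chk.py w8
```

```text
at [ 0.5367 -0.188   0.2218] clk 16.55 w 0.897 F [ 0.6 -0.3 -0.2]
shift [-0.4375, 0.0003, -0.0216] turn [-0.51, 15.38, 0.1]
```

View pics/w8.png

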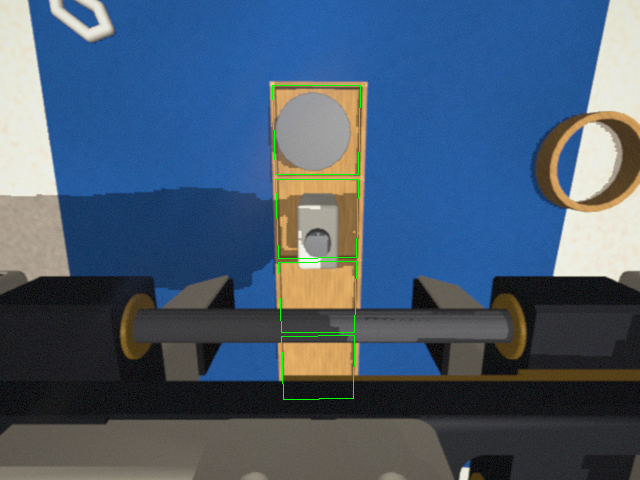

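>>> {"name": "arm_command", "arguments": {
  "plan": [
    [[-0.05,0,-0.003],[0,3,0]],
    [[-0.1,0,-0.005],[0,6,0]],
    [[-0.15,0,-0.008],[0,9,0]],
    [[-0.2,0,-0.01],[0,12,0]],
    [[-0.25,0,-0.012],[0,15.4,0]]
  ]
}}

```text
clock: 17.1
position: [0.5123, 0.0627, 0.215]
ee_rot: [-1.089, 1.383, -1.382]
force: [1.6, 0.5, -0.3]
width: 0.9
```

Run:
```python
from h import *
go([.5005,.2585,.22],-.235)
```

```text
at [0.5123 0.0627 0.215 ] clk 17.1 w 0.9 F [ 1.6  0.5 -0.3]
shift [-0.1875, -0.0051, -0.0576] turn [0.09, -0.17, 0.05]
```

>>> {"name": "arm_command", "arguments": {
  "plan": [
    [[-0.05,-0.005,-0.015],[0,0,0]],
    [[-0.1,-0.005,-0.03],[0,0,0]],
    [[-0.15,-0.005,-0.046],[0,0,0]],
    [[-0.182,-0.005,-0.058],[0,0,0]],
    [[-0.182,-0.005,-0.058],[0,0,0]]
  ]
}}

```text
clock: 17.6
position: [0.4965, 0.2587, 0.2203]
ee_rot: [-1.093, 1.377, -1.37]
force: [0.1, -0.4, 0.1]
width: 0.901
```

>>> {"name": "arm_command", "arguments": {
  "plan": [
    [[0,0,0],[0,0,0]],
    [[0,0,0],[0,0,0]]
  ]
}}

```text
clock: 17.8
position: [0.4995, 0.2502, 0.2202]
ee_rot: [-1.09, 1.381, -1.382]
force: [-1.1, -0.5, -0.4]
width: 0.894
```

Run:
```python
from h import *
s=observe(); p=withpose(get_image("wrist"),s); save(p,"w9")
big=cv2.resize(p["color"][0:270,220:420,::-1],None,fx=2.2,fy=2.2,interpolation=cv2.INTER_CUBIC); cv2.imwrite("pics/w9z.png",big)
go([.5005,.2693,.07],-.235)
```

```text
at [0.4997 0.2499 0.2204] clk 17.85 w 0.893 F [-0.1  0.4  0. ]
shift [-0.0193, 0.1504, -0.0037] turn [0.03, -0.14, 0.1]
```

View pics/w9z.png

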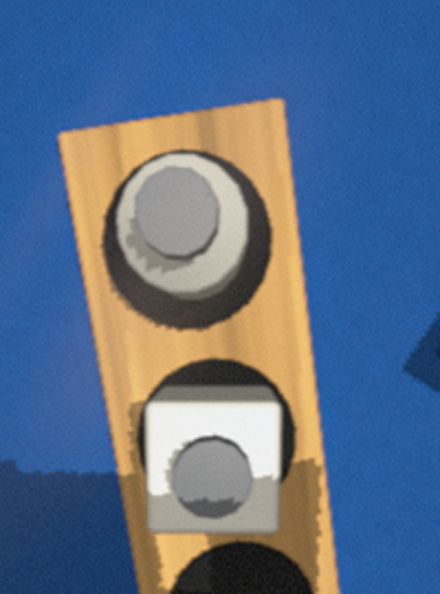

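View pics/w9.png

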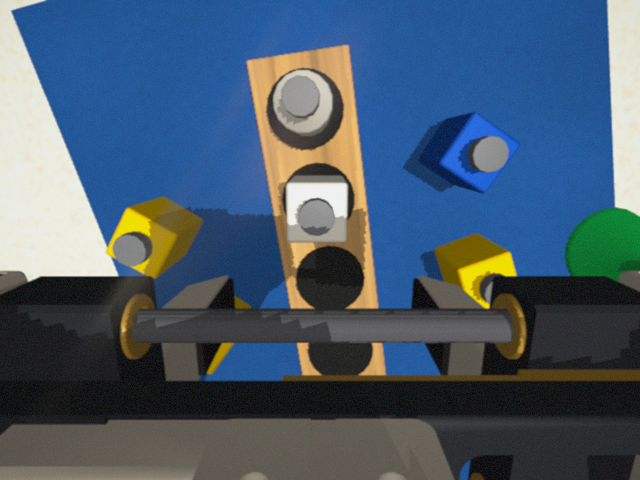

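Run:
```python
from h import *
s=observe(); p=withpose(get_image("wrist"),s)
f=lambda q:((np.array(q)+.5)/2.2-.5+[220,0])
X=np.array([atz(p,f(q),.088)[:2] for q in[(147,403),(281,402),(279,531),(149,532)]]); print(X.mean(0).round(4), [np.arctan2(v[1],v[0]).round(3) for v in (X[1]-X[0],X[2]-X[3])])
print("sqcap",atz(p,f((211,476)),.106).round(4),"round cap",atz(p,f((176,212)),.118).round(4))
print("yel",atz(p,(203,221),.07).round(4))
go([X.mean(0)[0],X.mean(0)[1],.07],-.235)
```

```text
[0.5003 0.2702] [np.float64(-0.231), np.float64(-0.23)]
sqcap [0.4998 0.271  0.106 ] round cap [0.5091 0.3478 0.118 ]
yel [0.409  0.2821 0.07  ]
at [0.4999 0.2499 0.2206] clk 17.9 w 0.901 F [ 0.5 -0.1  0.4]
shift [-0.02, 0.1506, -0.0043] turn [0.02, -0.16, 0.07]
```

>>> {"name": "arm_command", "arguments": {
  "plan": [
    [[-0.02,0.01,-0.004],[0,0,0]],
    [[-0.02,0.04,-0.004],[0,0,0]],
    [[-0.02,0.07,-0.004],[0,0,0]],
    [[-0.02,0.09,-0.004],[0,0,0]],
    [[-0.02,0.09,-0.004],[0,0,0]]
  ],
  "fingers": -0.6
}}

```text
clock: 18.4
position: [0.4993, 0.2695, 0.1285]
ee_rot: [-1.093, 1.383, -1.383]
force: [-0.7, -0.6, 0.1]
width: 0.797
```

Run:
```python
from h import *
go([.5002,.2703,.07],-.233)
s=observe(); p=withpose(get_image("wrist"),s); save(p,"w10")
```

```text
at [0.4993 0.2695 0.1285] clk 18.4 w 0.797 F [-0.7 -0.6  0.1]
shift [-0.0012, 0.0585, 0.0009] turn [0.19, -0.24, 0.23]
```

View pics/w10.png

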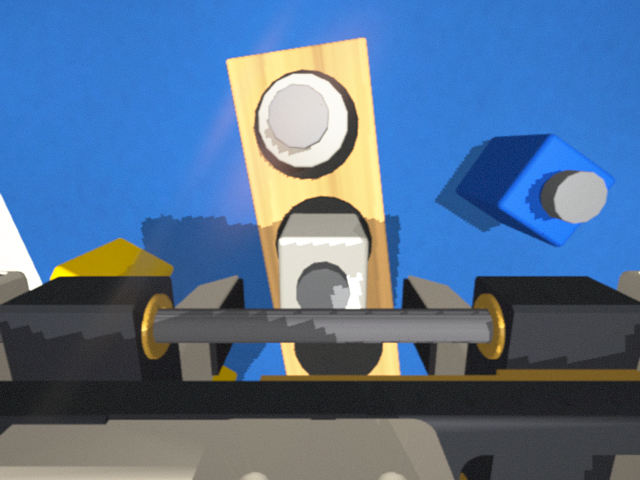

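>>> {"name": "arm_command", "arguments": {
  "plan": [
    [[0,0.02,0],[0,0,0]],
    [[0,0.04,0],[0,0,0]],
    [[0,0.0585,0],[0,0,0]],
    [[0,0.0585,0],[0,0,0]]
  ]
}}

```text
clock: 18.85
position: [0.5001, 0.2711, 0.0722]
ee_rot: [-1.09, 1.381, -1.382]
force: [-0.1, -0.3, -0.9]
width: 0.8
```

>>> {"name": "arm_command", "arguments": {
  "plan": [
    [[0,0,0],[0,0,0]],
    [[0,0,0],[0,0,0]],
    [[0,0,0],[0,0,0]],
    [[0,0,0],[0,0,0]],
    [[0,0,0],[0,0,0]]
  ],
  "fingers": 1
}}

```text
clock: 19.35
position: [0.5006, 0.2724, 0.0736]
ee_rot: [-1.087, 1.38, -1.381]
force: [-1.0, -0.9, 6.6]
width: 0.502
```

>>> {"name": "arm_command", "arguments": {
  "plan": [
    [[0,0,0],[0,0,0]],
    [[0,0,0],[0,0,0]]
  ]
}}

```text
clock: 19.55
position: [0.5006, 0.2724, 0.0735]
ee_rot: [-1.087, 1.38, -1.381]
force: [-0.9, -0.9, 6.8]
width: 0.497
```

>>> {"name": "arm_command", "arguments": {
  "plan": [
    [[0,-0.01,0],[0,0,0]],
    [[0,-0.03,0],[0,0,0]],
    [[0,-0.06,0],[0,0,0]],
    [[0,-0.09,0],[0,0,0]],
    [[0,-0.12,0],[0,0,0]]
  ]
}}

```text
clock: 20.05
position: [0.4998, 0.2721, 0.1943]
ee_rot: [-1.089, 1.381, -1.38]
force: [1.0, 0.5, -1.5]
width: 0.497
```

Run:
```python
from h import *
c=spot(CAR,-.04)
go([c[0]+.001,c[1],.193],CAR[2])
```

```text
at [0.4998 0.2721 0.1943] clk 20.05 w 0.497 F [ 1.   0.5 -1.5]
shift [0.516, 0.0013, 0.1614] turn [0.03, -15.39, 0.01]
```

>>> {"name": "arm_command", "arguments": {
  "plan": [
    [[0.03,0,0.01],[0,-3,0]],
    [[0.07,0,0.022],[0,-6,0]],
    [[0.11,0,0.035],[0,-9,0]],
    [[0.155,0,0.049],[0,-12,0]],
    [[0.2,0,0.063],[0,-15.4,0]]
  ]
}}

```text
clock: 20.55
position: [0.5145, 0.0614, 0.1933]
ee_rot: [-1.226, 1.182, -1.183]
force: [1.2, -0.1, -1.0]
width: 0.497
```

Run:
```python
from h import *
c=spot(CAR,-.04)
go([c[0]+.001,c[1],.193],CAR[2])
```

```text
at [0.5145 0.0614 0.1933] clk 20.55 w 0.497 F [ 1.2 -0.1 -1. ]
shift [0.3294, 0.0004, 0.0101] turn [-0.02, 0.16, 0.01]
```

>>> {"name": "arm_command", "arguments": {
  "plan": [
    [[0.04,0,0.001],[0,0,0]],
    [[0.085,0,0.003],[0,0,0]],
    [[0.13,0,0.004],[0,0,0]],
    [[0.175,0,0.006],[0,0,0]],
    [[0.22,0,0.007],[0,0,0]]
  ]
}}

```text
clock: 21.05
position: [0.5289, -0.1585, 0.1934]
ee_rot: [-1.225, 1.184, -1.185]
force: [0.8, 0.0, -1.3]
width: 0.499
```

>>> {"name": "arm_command", "arguments": {
  "plan": [
    [[0.04,0,0.001],[0,0,0]],
    [[0.08,0,0.002],[0,0,0]],
    [[0.11,0,0.003],[0,0,0]],
    [[0.11,0,0.003],[0,0,0]],
    [[0.11,0,0.003],[0,0,0]]
  ]
}}

```text
clock: 21.55
position: [0.5355, -0.2669, 0.1928]
ee_rot: [-1.224, 1.186, -1.185]
force: [0.0, 0.9, -0.6]
width: 0.499
```

>>> {"name": "arm_command", "arguments": {
  "plan": [
    [[0,0,0],[0,0,0]],
    [[0,0,0],[0,0,0]]
  ]
}}

```text
clock: 21.75
position: [0.5361, -0.265, 0.1931]
ee_rot: [-1.225, 1.183, -1.183]
force: [0.5, -0.4, -2.1]
width: 0.5
```

```bash
python3 chk.py w11;  python3 - <<'E'
from h import *
c=spot(CAR,-.04)
go([c[0]+.001,c[1],.0615],CAR[2])
E
```

```text
at [ 0.5361 -0.2651  0.193 ] clk 21.8 w 0.497 F [ 0.1 -0.5 -2.1]
shift [0.0023, 0.1315, 0.0005] turn [-0.01, 0.11, -0.01]
```

View pics/w11.png

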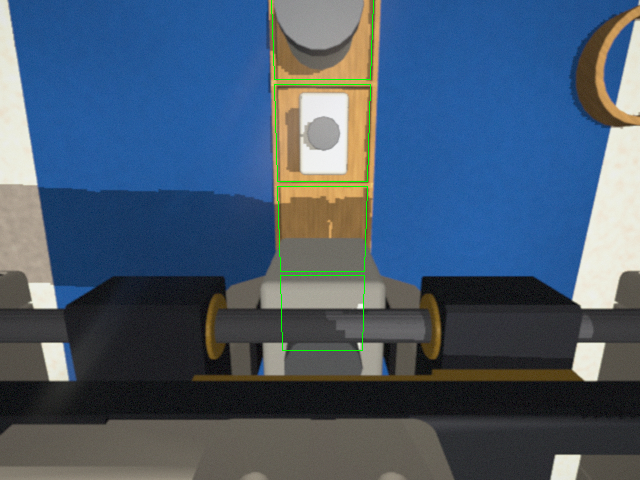

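>>> {"name": "arm_command", "arguments": {
  "plan": [
    [[0.0015,0.02,0.0005],[0,0,0]],
    [[0.0015,0.05,0.0005],[0,0,0]],
    [[0.0015,0.08,0.0005],[0,0,0]],
    [[0.0015,0.11,0.0005],[0,0,0]],
    [[0.0015,0.124,0.0005],[0,0,0]]
  ]
}}

```text
clock: 22.3
position: [0.5352, -0.2669, 0.0664]
ee_rot: [-1.227, 1.186, -1.181]
force: [-0.4, -0.4, -2.4]
width: 0.502
```

>>> {"name": "arm_command", "arguments": {
  "plan": [
    [[0,0.002,0],[0,0,0]],
    [[0,0.003,0],[0,0,0]],
    [[0,0.003,0],[0,0,0]]
  ]
}}

```text
clock: 22.6
position: [0.5374, -0.2681, 0.0672]
ee_rot: [-1.224, 1.182, -1.186]
force: [-1.0, 0.2, -2.0]
width: 0.497
```

Run:
```python
from h import *
c=spot(CAR,-.04)
go([c[0]+.001,c[1]+.0005,.0615],CAR[2])
```

```text
at [ 0.5374 -0.2681  0.0672] clk 22.6 w 0.497 F [-1.   0.2 -2. ]
shift [-0.0013, 0.0057, -0.0008] turn [-0.12, 0.0, 0.05]
```

>>> {"name": "arm_command", "arguments": {
  "plan": [
    [[-0.001,0.002,-0.0005],[0,0,0]],
    [[-0.001,0.003,-0.0005],[0,0,0]],
    [[-0.001,0.003,-0.0005],[0,0,0]]
  ]
}}

```text
clock: 22.9
position: [0.5359, -0.2671, 0.0631]
ee_rot: [-1.225, 1.184, -1.185]
force: [0.1, -0.5, -2.3]
width: 0.504
```

>>> {"name": "arm_command", "arguments": {
  "plan": [
    [[0,0.001,0],[0,0,0]],
    [[0,0.002,0],[0,0,0]],
    [[0,0.002,0],[0,0,0]]
  ]
}}

```text
clock: 23.2
position: [0.536, -0.2672, 0.0616]
ee_rot: [-1.225, 1.184, -1.185]
force: [-2.9, 0.3, 7.5]
width: 0.499
```

Contact as predicted; release.

>>> {"name": "arm_command", "arguments": {
  "plan": [
    [[0,0,0],[0,0,0]],
    [[0,0,0],[0,0,0]],
    [[0,0,0],[0,0,0]],
    [[0,0,0],[0,0,0]],
    [[0,0,0],[0,0,0]]
  ],
  "fingers": -0.8
}}

```text
clock: 23.7
position: [0.5359, -0.267, 0.0606]
ee_rot: [-1.225, 1.185, -1.184]
force: [-0.1, 0.3, 0.8]
width: 0.878
```

>>> {"name": "arm_command", "arguments": {
  "plan": [
    [[0,-0.03,0],[0,0,0]],
    [[0,-0.07,0],[0,0,0]],
    [[0,-0.11,0],[0,0,0]],
    [[0,-0.15,0],[0,0,0]],
    [[0,-0.15,0],[0,0,0]]
  ]
}}

```text
clock: 24.2
position: [0.5389, -0.2674, 0.2165]
ee_rot: [-1.221, 1.177, -1.191]
force: [0.3, 0.3, -1.0]
width: 0.898
```

```bash
python3 - <<'E'
from h import *
go([.509,.338,.22],-.0917)
E
python3 chk.py w12
```

```text
at [ 0.5389 -0.2674  0.2165] clk 24.2 w 0.898 F [ 0.3  0.3 -1. ]
shift [-0.606, -0.0058, -0.0096] turn [-0.49, 7.17, 0.19]
```

View pics/w12.png

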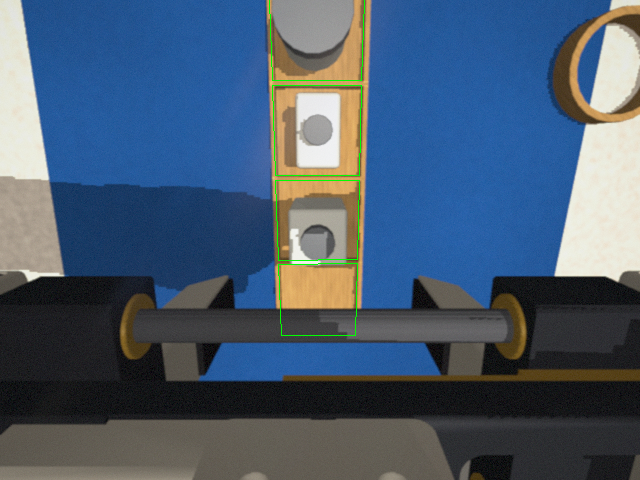

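>>> {"name": "arm_command", "arguments": {
  "plan": [
    [[-0.05,0,0],[0,2,0]],
    [[-0.1,0,0],[0,4,0]],
    [[-0.15,0,0],[0,6,0]],
    [[-0.2,0,0],[0,7.2,0]],
    [[-0.25,0,0],[0,7.2,0]]
  ]
}}

```text
clock: 24.75
position: [0.5264, -0.0156, 0.2095]
ee_rot: [-1.165, 1.279, -1.277]
force: [1.7, -0.8, -0.2]
width: 0.901
```

>>> {"name": "arm_command", "arguments": {
  "plan": [
    [[-0.05,0,0.001],[0,0,0]],
    [[-0.1,0,0.002],[0,0,0]],
    [[-0.15,0,0.003],[0,0,0]],
    [[-0.2,0,0.004],[0,0,0]],
    [[-0.25,0,0.005],[0,0,0]]
  ]
}}

```text
clock: 25.25
position: [0.555, 0.2327, 0.2092]
ee_rot: [-1.166, 1.278, -1.277]
force: [1.2, -0.1, 0.1]
width: 0.901
```

Run:
```python
from h import *
go([.509,.338,.22],-.0917)
```

```text
at [0.555  0.2327 0.2092] clk 25.25 w 0.901 F [ 1.2 -0.1  0.1]
shift [-0.1006, -0.0109, -0.0555] turn [0.09, -0.04, 0.08]
```

>>> {"name": "arm_command", "arguments": {
  "plan": [
    [[-0.04,-0.011,-0.025],[0,0,0]],
    [[-0.08,-0.011,-0.045],[0,0,0]],
    [[-0.095,-0.011,-0.056],[0,0,0]],
    [[-0.095,-0.011,-0.056],[0,0,0]],
    [[-0.095,-0.011,-0.056],[0,0,0]]
  ]
}}

```text
clock: 25.75
position: [0.5083, 0.3304, 0.2204]
ee_rot: [-1.167, 1.276, -1.277]
force: [0.4, -1.4, 0.8]
width: 0.9
```

Run:
```python
from h import *
s=observe(); p=withpose(get_image("wrist"),s); save(p,"w13")
big=cv2.resize(p["color"][0:270,220:420,::-1],None,fx=2.2,fy=2.2,interpolation=cv2.INTER_CUBIC); cv2.imwrite("pics/w13z.png",big)
go([.509,.348,.079],-.0917); print(s["dq"].round(3))
for d in place_of(p,"round_mid"): print(d, atz(p,d["point"],.068))
```

```text
at [0.509  0.3295 0.2206] clk 25.8 w 0.896 F [ 0.1  0.  -0.6]
shift [-0.0187, 0.1415, -0.0017] turn [0.04, -0.1, 0.11]
[ 0.03  -0.004  0.021 -0.005  0.002  0.005  0.002]
{'point': [321.3, 211.8], 'confidence': 0.78} [0.50864845 0.34738027 0.068     ]
```

View pics/w13z.png

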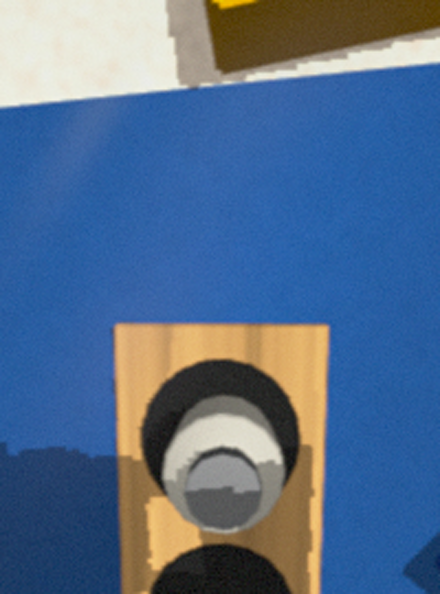

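View pics/w13.png

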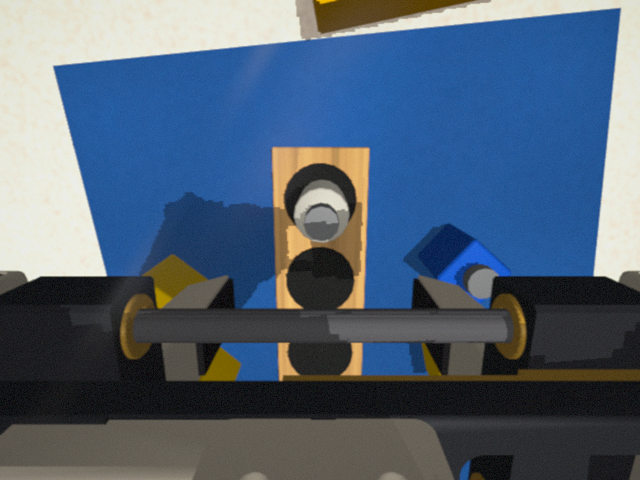

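>>> {"name": "arm_command", "arguments": {
  "plan": [
    [[-0.0185,0.01,-0.001],[0,0,0]],
    [[-0.0185,0.04,-0.001],[0,0,0]],
    [[-0.0185,0.065,-0.001],[0,0,0]],
    [[-0.0185,0.08,-0.001],[0,0,0]],
    [[-0.0185,0.08,-0.001],[0,0,0]]
  ],
  "fingers": -0.5
}}

```text
clock: 26.35
position: [0.5091, 0.3473, 0.1395]
ee_rot: [-1.167, 1.279, -1.279]
force: [0.5, -1.4, 0.4]
width: 0.751
```

Run:
```python
from h import *
go([.509,.3477,.080],-.0917)
s=observe(); p=withpose(get_image("wrist"),s); save(p,"w14")
```

```text
at [0.5091 0.3473 0.1395] clk 26.35 w 0.751 F [ 0.5 -1.4  0.4]
shift [-0.0006, 0.0595, -0.0] turn [0.15, -0.14, 0.18]
```

View pics/w14.png

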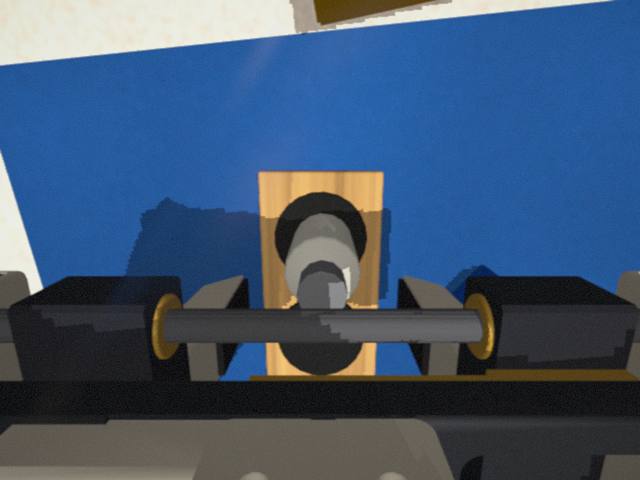

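>>> {"name": "arm_command", "arguments": {
  "plan": [
    [[0,0.02,0],[0,0,0]],
    [[0,0.04,0],[0,0,0]],
    [[0,0.0595,0],[0,0,0]],
    [[0,0.0595,0],[0,0,0]]
  ]
}}

```text
clock: 26.8
position: [0.5091, 0.3486, 0.0813]
ee_rot: [-1.166, 1.278, -1.278]
force: [-0.5, 0.7, -0.2]
width: 0.748
```

>>> {"name": "arm_command", "arguments": {
  "plan": [
    [[0,0,0],[0,0,0]],
    [[0,0,0],[0,0,0]],
    [[0,0,0],[0,0,0]],
    [[0,0,0],[0,0,0]],
    [[0,0,0],[0,0,0]]
  ],
  "fingers": 1
}}

```text
clock: 27.3
position: [0.5096, 0.35, 0.0831]
ee_rot: [-1.163, 1.276, -1.277]
force: [-1.2, -0.4, 5.8]
width: 0.453
```

>>> {"name": "arm_command", "arguments": {
  "plan": [
    [[0,0,0],[0,0,0]],
    [[0,0,0],[0,0,0]]
  ]
}}

```text
clock: 27.5
position: [0.5096, 0.35, 0.0831]
ee_rot: [-1.163, 1.276, -1.277]
force: [-0.4, -0.2, 5.9]
width: 0.449
```

>>> {"name": "arm_command", "arguments": {
  "plan": [
    [[0,-0.01,0],[0,0,0]],
    [[0,-0.03,0],[0,0,0]],
    [[0,-0.06,0],[0,0,0]],
    [[0,-0.09,0],[0,0,0]],
    [[0,-0.12,0],[0,0,0]]
  ]
}}

```text
clock: 28.0
position: [0.5089, 0.3493, 0.2037]
ee_rot: [-1.165, 1.277, -1.277]
force: [0.1, 0.8, -1.3]
width: 0.454
```

Run:
```python
from h import *
c=spot(CAR,-.12)
go([c[0]+.001,c[1],.203],CAR[2])
```

```text
at [0.5089 0.3493 0.2037] clk 28.0 w 0.454 F [ 0.1  0.8 -1.3]
shift [0.6909, 0.0009, 0.0943] turn [0.03, -7.2, 0.02]
```

>>> {"name": "arm_command", "arguments": {
  "plan": [
    [[0.03,0,0.004],[0,-2,0]],
    [[0.07,0,0.01],[0,-4,0]],
    [[0.11,0,0.015],[0,-6,0]],
    [[0.155,0,0.021],[0,-7.2,0]],
    [[0.2,0,0.027],[0,-7.2,0]]
  ]
}}

```text
clock: 28.5
position: [0.5173, 0.1463, 0.2026]
ee_rot: [-1.226, 1.183, -1.184]
force: [1.7, 0.2, -1.6]
width: 0.45
```

>>> {"name": "arm_command", "arguments": {
  "plan": [
    [[0.045,0,0.001],[0,0,0]],
    [[0.09,0,0.002],[0,0,0]],
    [[0.135,0,0.003],[0,0,0]],
    [[0.18,0,0.004],[0,0,0]],
    [[0.22,0,0.005],[0,0,0]]
  ]
}}

```text
clock: 29.0
position: [0.5296, -0.0744, 0.2027]
ee_rot: [-1.225, 1.185, -1.186]
force: [1.3, 0.4, -1.0]
width: 0.454
```

Run:
```python
from h import *
c=spot(CAR,-.12)
go([c[0]+.001,c[1],.203],CAR[2])
```

```text
at [ 0.5296 -0.0744  0.2027] clk 29.0 w 0.454 F [ 1.3  0.4 -1. ]
shift [0.2731, -0.0001, 0.0008] turn [0.0, -0.07, 0.04]
```

>>> {"name": "arm_command", "arguments": {
  "plan": [
    [[0.045,0,0],[0,0,0]],
    [[0.09,0,0],[0,0,0]],
    [[0.135,0,0],[0,0,0]],
    [[0.18,0,0],[0,0,0]],
    [[0.22,0,0],[0,0,0]]
  ]
}}

```text
clock: 29.5
position: [0.5367, -0.2943, 0.2026]
ee_rot: [-1.225, 1.185, -1.185]
force: [0.8, 0.4, -1.0]
width: 0.449
```

>>> {"name": "arm_command", "arguments": {
  "plan": [
    [[0.03,0,0],[0,0,0]],
    [[0.053,0,0],[0,0,0]],
    [[0.053,0,0],[0,0,0]],
    [[0.053,0,0],[0,0,0]],
    [[0.053,0,0],[0,0,0]]
  ]
}}

```text
clock: 30.0
position: [0.5394, -0.3431, 0.2025]
ee_rot: [-1.225, 1.184, -1.183]
force: [0.4, 0.1, -0.9]
width: 0.452
```

```bash
python3 chk.py w15;  python3 - <<'E'
from h import *
c=spot(CAR,-.12)
go([c[0]+.001,c[1],.0711],CAR[2])
E
```

```text
at [ 0.5395 -0.3431  0.2026] clk 30.05 w 0.452 F [ 0.8  0.4 -1. ]
shift [0.0043, 0.1315, -0.0003] turn [-0.01, 0.1, -0.03]
```

View pics/w15.png

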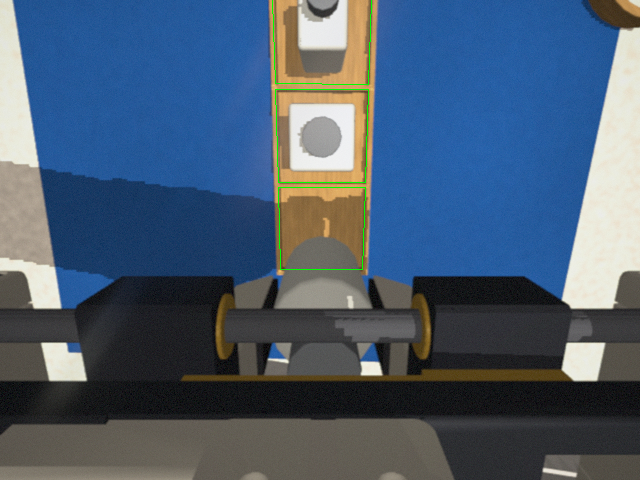

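>>> {"name": "arm_command", "arguments": {
  "plan": [
    [[0.0033,0.02,0],[0,0,0]],
    [[0.0033,0.05,0],[0,0,0]],
    [[0.0033,0.08,0],[0,0,0]],
    [[0.0033,0.11,0],[0,0,0]],
    [[0.0033,0.124,0],[0,0,0]]
  ]
}}

```text
clock: 30.55
position: [0.5382, -0.3463, 0.0759]
ee_rot: [-1.226, 1.186, -1.181]
force: [-0.4, -0.3, -1.0]
width: 0.45
```

>>> {"name": "arm_command", "arguments": {
  "plan": [
    [[0,0.002,0],[0,0,0]],
    [[0,0.003,0],[0,0,0]],
    [[0,0.003,0],[0,0,0]]
  ]
}}

```text
clock: 30.85
position: [0.5403, -0.3481, 0.0768]
ee_rot: [-1.224, 1.182, -1.186]
force: [0.2, 0.3, -0.7]
width: 0.452
```

Run:
```python
from h import *
c=spot(CAR,-.12)
go([c[0]+.001,c[1]+.001,.0711],CAR[2])
```

```text
at [ 0.5403 -0.3481  0.0768] clk 30.85 w 0.452 F [ 0.2  0.3 -0.7]
shift [-0.0018, 0.0057, -0.0009] turn [-0.11, 0.0, 0.07]
```

>>> {"name": "arm_command", "arguments": {
  "plan": [
    [[-0.0015,0.002,-0.0005],[0,0,0]],
    [[-0.0015,0.003,-0.0005],[0,0,0]],
    [[-0.0015,0.003,-0.0005],[0,0,0]]
  ]
}}

```text
clock: 31.15
position: [0.5388, -0.3465, 0.0726]
ee_rot: [-1.225, 1.184, -1.185]
force: [-0.3, -0.0, -0.9]
width: 0.45
```

>>> {"name": "arm_command", "arguments": {
  "plan": [
    [[0,0.001,0],[0,0,0]],
    [[0,0.002,0],[0,0,0]],
    [[0,0.002,0],[0,0,0]]
  ]
}}

```text
clock: 31.45
position: [0.5389, -0.3467, 0.0711]
ee_rot: [-1.225, 1.184, -1.185]
force: [-2.9, 0.2, 6.7]
width: 0.454
```

>>> {"name": "arm_command", "arguments": {
  "plan": [
    [[0,0,0],[0,0,0]],
    [[0,0,0],[0,0,0]],
    [[0,0,0],[0,0,0]],
    [[0,0,0],[0,0,0]],
    [[0,0,0],[0,0,0]]
  ],
  "fingers": -0.8
}}

```text
clock: 31.95
position: [0.5387, -0.3464, 0.0701]
ee_rot: [-1.225, 1.185, -1.184]
force: [0.0, -0.1, 0.7]
width: 0.837
```

>>> {"name": "arm_command", "arguments": {
  "plan": [
    [[0,-0.03,0],[0,0,0]],
    [[0,-0.07,0],[0,0,0]],
    [[0,-0.11,0],[0,0,0]],
    [[0,-0.15,0],[0,0,0]],
    [[0,-0.15,0],[0,0,0]]
  ]
}}

```text
clock: 32.45
position: [0.5417, -0.3471, 0.2264]
ee_rot: [-1.222, 1.176, -1.192]
force: [0.2, 0.2, -0.1]
width: 0.899
```

>>> {"name": "arm_command", "arguments": {
  "plan": [
    [[0,-0.03,-0.04],[0,0,0]],
    [[0,-0.03,-0.08],[0,0,0]],
    [[0,-0.03,-0.11],[0,0,0]],
    [[0,-0.03,-0.11],[0,0,0]],
    [[0,-0.03,-0.11],[0,0,0]]
  ]
}}

```text
clock: 32.95
position: [0.4285, -0.3505, 0.2503]
ee_rot: [-1.225, 1.185, -1.186]
force: [2.2, 0.5, -0.3]
width: 0.896
```

```bash
python3 chk.py w16;  python3 - <<'E'
from h import *
a=get_image("scene");b=get_image("side")
A=cv2.resize(a["color"][160:420,150:540,::-1],None,fx=2,fy=2,interpolation=cv2.INTER_CUBIC)
B=cv2.resize(b["color"][100:400,140:480,::-1],None,fx=2,fy=2,interpolation=cv2.INTER_CUBIC)
cv2.imwrite("pics/f1.png",A);cv2.imwrite("pics/f2.png",B); s=observe();print(s["position"],s["width"],s["clock"])
E
```

```text
[ 0.43001468 -0.34969691  0.25010193] 0.8992605764072074 33.1
```

View pics/f1.png

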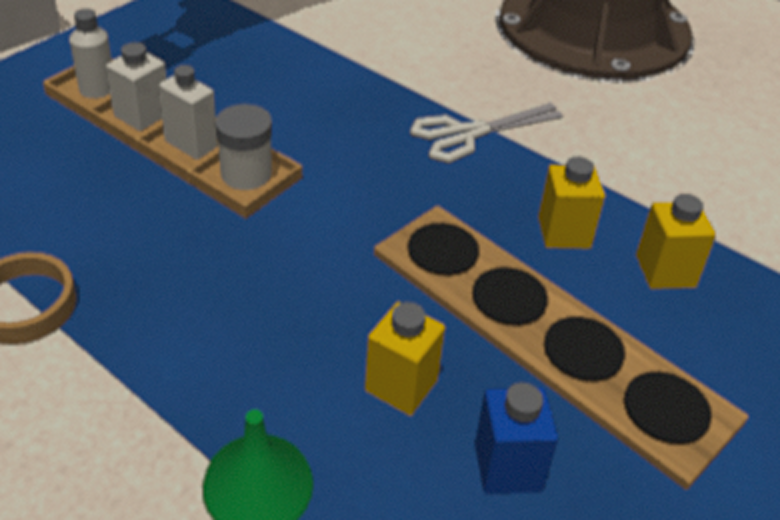

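View pics/f2.png

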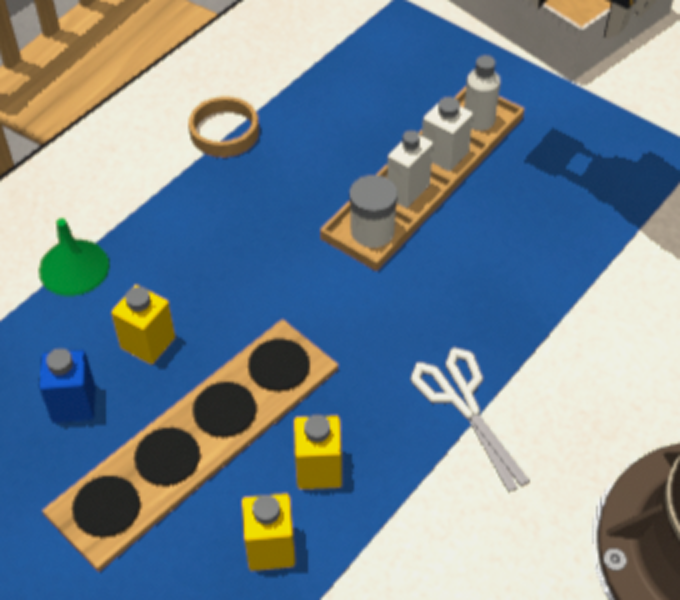

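View pics/w16.png

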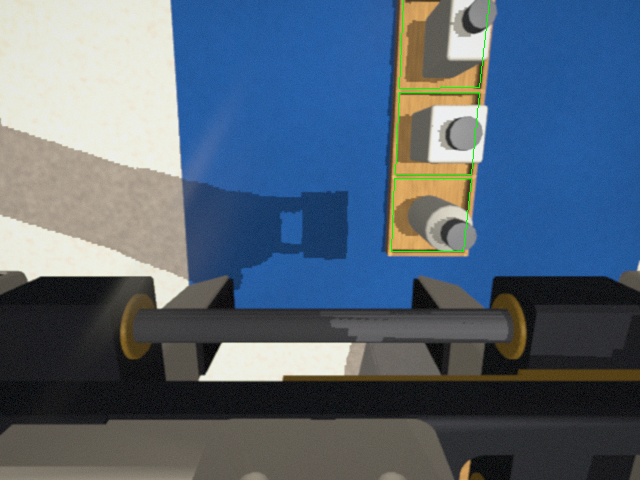

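All four containers stand upright in their compartments: round at the right end, then square, flask and jar. The robot is clear and the stand is empty.

```bash
python3 -c "
from cell import *
print(observe()['dq'].round(3)); print(sign_off())"
```

```text
[-0.005  0.003 -0.    -0.    -0.001  0.001  0.003]
the job is handed in; nothing more can be done
None
```

I moved all four containers from the stand into the carrier in reverse order and handed the job in at about 33 s of the 118 s allowed.

- **Order:** on the stand, from the left as seen from the robot, they stood round bottle, square bottle, flask, jar. In the carrier, from the right-hand end, they now stand round bottle, square bottle, flask, jar.
- **Setting down:** I lowered each one gently until it touched the compartment floor, at 7 to 13 N. The heights matched what I expected to about 1 mm. Then I let go and backed off.
- **Last checks:** the scene and side pictures show all four upright, one to a compartment. The stand is empty, and the look-alike bottles appear where they were. The arm is clear and at rest with the gripper open. In the wrist picture, the three compartments that show (jar's out of view) matched my fitted outline to 1–2 mm.
- **Failed or disagreeing checks:** none at the end. Early on, the trained networks were a few mm off and, in single pictures, missed or mislabelled some containers. I therefore took the grasp positions mainly from the wrist pictures and the fitted stand pose.

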